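# Lift the hot steriliser lid onto the cooling cradle with the lid lifter

## Task

The lid of the steriliser pot is hot: take the lid lifter from its holder, hook it under the lid's loop handle, lift the lid off the pot and carry it level to the cooling stand. Feel for the stand (its height is not known) and set the lid down gently so that it sits flat in the ring cradle, then unhook the lifter without pulling the lid about and stand it back upright in its holder, fully down. Never touch the lid with the gripper, never drop it or push hard on it, and leave the other things on the bench where they are.

Things in the scene. Friction and masses are not known exactly. Their poses are not given: they have to be found in the camera images.
- lid: Hot round steel lid, 325 to 600 g. Origin: centre of the underside of its flange; z up. Flange 130 mm across, 6 mm thick (flat top at z = 6 mm); below it a plug 104 mm across and 10 mm deep, tapering to 92 mm at its foot. A loop handle stands on top along the lid's y axis. At the start the lid lies on the pot, its y axis within 0.6 rad of the world's y axis.
- lid_loop (a point): Middle of the lid's loop handle, on the axis of its level bar, 28 mm above the lid's origin. The bar is round, 8 mm thick, along the lid's y axis from y = -25 to 25 mm with an upright leg at either end; the opening under it is from z = 6 to 24 mm in the lid's frame. The lid hangs level only if lifted near the middle of the bar.
- pot: Fixed steel pot on a square white hot plate (160 mm square, up to 28 mm high). Origin: on the bench under its centre. Pot 120 mm outside, 110 mm inside, its rim 95 mm above the bench; the lid's flange lies on the rim with 3 mm play round the plug. Two small side handles at y = +-74 mm.
- stand: Fixed cooling stand, rigid: dark base 150 mm square, 10 mm high; on a post a round aluminium cradle open at the top, 132 mm outside, 114 inside, 16 deep, for the lid's plug (5 mm play); the flange lies on its rim. Origin: on the bench under the cradle's centre. The post is clamped at a different height each time: rim 66 to 136 mm above the bench, in no pose; find it by feel or look.
- lifter: Lid lifter: C-shaped steel hook open to its +x, with a wooden handle on top, 125 mm high, 220 g. Origin: underside of its prong, right below the handle's middle; z up. Prong: x = -42 to 18 mm, 14 mm wide (y), 7 thick. Spine: x = -42 to -34 mm, up to z = 65; top arm at z = 55 to 65 mm. At the start it stands upright in the holder, its x axis within 0.45 rad of the world's x.
- lifter_saddle (a point): Saddle for the loop's bar on the lifter's prong, straight below the handle: 7 mm above the lifter's origin, between two lips across the prong at x = 11 to 15 and -15 to -11 mm, each 5 mm high (up to z = 12 mm). The lips must pass under the bar when hooking and unhooking.
- lifter_grip (a point): Grip point in the middle of the lifter's wooden handle: a block 30 mm (x) by 22 mm (y) by 60 mm high, from z = 65 to 125 mm above the lifter's origin; the point is 98 mm above that origin. Grip it across y from above.
- holder: Fixed grey holder of the lifter: open pocket 76 mm (x) by 24 mm (y) inside, floor 6 mm and top 37 mm above the bench, on a 110 by 70 mm foot. Origin: on the bench under the pocket's centre. The lifter stands in it with x axes alike and its origin 12 mm to the holder's +x; on its return it may stand anywhere in the pocket.
- beaker: Glass beaker, 64 mm across, 80 mm high; bystander. Origin under its centre.
- reagent: Amber bottle, 60 mm across, 130 mm high; bystander. Origin under its centre.
- jar: White screw jar, 60 mm across, 70 mm high; bystander. Origin under its centre.
- dish: Clear covered culture dish, 94 mm across, 22 mm high; bystander. Origin under its centre.
- timer: Small grey bench timer block, 45 by 70 by 30 mm; bystander. Origin under its centre.
Not all that is in view belongs to the job. Leave any pink or purple look-alike of the lifter alone.

How it is judged:
On the way, in this order (a step that is already met when the one before it is completed fails the run):
1. the lid hangs from the lifter, clear of the pot (z of lid in the frame of pot above 0.115 m and contact force between lid and lifter above 1 N and contact force between lid and pot below 0.1 N), for 0.2 s.
2. the lid sits flat in the cradle, off the lifter (horizontal distance between lid and stand below 0.009 m and angle between lid's own z axis and vertical below 0.035 rad and contact force between lid and stand above 1 N and contact force between lid and lifter below 0.1 N and linear speed of lid below 0.02 m/s), for 0.2 s.
At the end, for the whole second after the job is handed in: The lid lies at rest in the cooling stand's cradle, its centre within 9 mm of the stand's and level to 2 degrees, and the lifter stands upright (within 6 degrees) on the floor of its holder's pocket (origin under 12 mm above the bench), at rest (horizontal distance between lid and stand below 0.009 m and angle between lid's own z axis and vertical below 0.035 rad and contact force between lid and stand above 1 N and linear speed of each of lid, lifter below 0.02 m/s and z of lifter in the frame of holder below 0.012 m and horizontal distance between lifter and holder below 0.03 m and angle between lifter's own z axis and vertical below 0.1 rad); the robot touches nothing.
It fails at once if the lid tipped by more than 15 degrees (angle between lid's own z axis and vertical above 0.26 rad).
It fails at once if the lid was dropped or pressed onto the stand (over 20 N) (contact force between lid and stand above 20 N).
It fails at once if the lifter pushed or pulled the lid with more than 20 N (contact force between lid and lifter above 20 N).
It fails at once if the gripper or arm touched the hot lid (contact force between lid and the fingers above 0.3 N or contact force between lid and the arm above 0.3 N).
It fails at once if a bystander was moved by more than 20 mm (distance of any of beaker, reagent, jar, dish, timer from where it was at the start of the episode above 0.02 m).
It also fails if it takes over 72 s, if anything falls off the work surface, if the arm or the gripper's body presses on something with over 40 N, if the wrist force passes 120 N, or if a joint passes its speed limit or range.

## Robot

A 6-joint arm with a two-finger parallel gripper is mounted at the origin on the work surface. World frame = base frame: x ahead of the robot, y to its left, z up, the work surface at z = 0. Lengths are in m, angles in rad, forces in N, time in s.
With the tool pointing down it reaches from about 0.35 to 0.975 m from the base axis. Payload 4.9 kg.
Tool frame: the origin (TCP) lies at the very end of the fingers, on their centre line; the grasp point (between the pads) lies 19 mm behind it; z points along the fingers, y is the direction in which the jaws open and shut (so a half turn about z gives the same grasp; the last joint's range is limited). The gripper opens to 85 mm and grips with 20 to 120 N. Pads are 22 mm wide; open, the fingers measure 114 mm over their backs; the gripper's body (76 mm by 85 mm) begins 54 mm behind the grasp point. The pads swing forward as they close: fully open they stand 13 mm farther back than shut.
Start: joints at [1.165, 0.053, 1.613, -0, 1.476, -0.119], TCP at [0.177, 0.599, 0.198] pointing down, gripper open.
Joint ranges: [-3.01, 3.01], [-1.01, 2.22], [0.06, 2.58], [-1.02, 4.17], [0.09, 2.62], [-3.14, 3.14]. Speed limits (rad/s): [2.57, 2.57, 3.14, 3.14, 3.14, 3.14].

## Interface

Orientations are given as a unit quaternion [w, x, y, z].
In Python, from cell import robot, imaging gives the robot as it stands.
- The arm moves only by the shell command python3 -m crank 'ROWS' [FORCE]. ROWS is text: rows parted by semicolons, each of 7 numbers parted by spaces: the shift along the tool's x, y, z in mm, then the turn, a rotation vector about the tool's x, y, z in degrees, then the opening in per cent of the stroke, from 0 (shut) to 100 (fully open). A call has 1 to 20 rows; each row shifts and turns the pose as measured when the row begins, along the tool's axes as they then stand; what a row does not reach is not made up. A row lasts 1/10 s, in which the tool goes at most 50 mm and 8.59 degrees, less where a joint would pass 70% of its speed; a pose out of reach is approached as far as the arm can. A call is refused whole if a number of a shift passes 50 or a number of a turn 8.59, either way. A call with a gripper value outside its range is refused whole. The fingers move at their own pace and stop on an object; FORCE is the grip in N (left out, the last holds). Time passes only in rows, so rows that do not move let the fingers close. It gives the time, the measured TCP pose, the force and the opening at its end, in the units of the state.
- robot.observe(): the state, without advancing time (a new reading comes with each control period).
- imaging.snapshot(name): name is "scene" or "top"; returns a dict with "frame" (384x512x3 uint8, red, green, blue), "vfov" (degrees; the focal length in pixels is half the picture's height over the tangent of half this angle, whatever the lens; pixels are square), "cx", "cy" (the principal point, pixels), "extrinsics" (4x4, takes a point from world to camera coordinates). Camera axes: x right, y up, looking along -z (the intrinsics and any distortion apply to the point x, -y, -z); pixel columns grow to the right and rows downward; lengths in m; the calibration is good to about 2 mm. A picture is of the moment at which its call begins. There is no depth.
- robot.sign_off(): hands the job in, once; it reports no verdict.
The state is a dict: "time": time; "joint_pos": joint angles; "qd": joint speeds; "joint_torque": joint torques, N m; "eef_pos": TCP position; "tool_rot": TCP orientation; "force": force on the tool from outside, world axes, zero at the start; "wrist_torque": the same for the moment, N m; "grip_width": finger opening in m.
Only numpy, scipy, OpenCV 4.12 (cv2) and the standard library are available. Lean on these libraries where they do the work, as an engineer would, in place of code of your own. Each camera call takes 0.05 s, during which the arm holds its last target.

## Working session

There is one attempt and no reset: what is moved stays moved. The work goes in short steps, Python scripts to look and compute and a shell command to move; the robot and the scene stay as the last step left them, time stands still between calls to the robot, and variables do not carry over. Pictures are saved under pics/ and viewed, and the job is handed in when it is done.

```bash
ls; mkdir -p pics
python3 - <<'E'
from cell import robot, imaging
import cv2, numpy as np, pickle
print(robot.observe())
for n in("scene","top"):
    s=imaging.snapshot(n); pickle.dump(s,open(f"{n}0.pkl","wb"))
    print(n,{k:v for k,v in s.items() if k!="frame"})
    cv2.imwrite(f"pics/{n}0.png",s["frame"][:,:,::-1])
E
```

```text
pics
{'time': 0.0, 'joint_pos': array([ 1.16502296e+00,  5.33333425e-02,  1.61429521e+00, -3.92985334e-05,
        1.47599653e+00, -1.19015524e-01]), 'qd': array([-0.00042047, -0.00067536,  0.00062893,  0.00085189,  0.00068894,
        0.00211049]), 'joint_torque': array([-2.10540944e-03, -3.93676364e+01, -3.70172346e+01, -1.84376822e-04,
        7.01161829e-03,  7.47209356e-06]), 'eef_pos': array([0.17652323, 0.59883255, 0.19647695]), 'tool_rot': array([-2.44709520e-04,  1.42886237e-01,  9.89738597e-01, -9.86502663e-04]), 'force': array([-0.00298556, -0.83716459,  0.37987381]), 'wrist_torque': array([-0.02413243,  0.00137565, -0.04961856]), 'grip_width': 0.08540447722737365}
scene {'vfov': 44.26951371847701, 'cx': 258.55019855619224, 'cy': 198.05979526080202, 'extrinsics': array([[-0.25865459,  0.96587061, -0.01384805,  0.06905944],
       [-0.75896965, -0.19433776,  0.62144823,  0.35268579],
       [ 0.59754738,  0.17125069,  0.78333283, -1.70590735],
       [ 0.        ,  0.        ,  0.        ,  1.        ]])}
top {'vfov': 45.39985692823674, 'cx': 257.5866865647958, 'cy': 201.71966402823014, 'extrinsics': array([[ 0.01984502, -0.99974414,  0.0108545 ,  0.06527267],
       [ 0.99649785,  0.0206603 ,  0.0810258 , -0.54934212],
       [-0.08122932,  0.00920853,  0.9966529 , -1.12798922],
       [ 0.        ,  0.        ,  0.        ,  1.        ]])}
```

View pics/scene0.png

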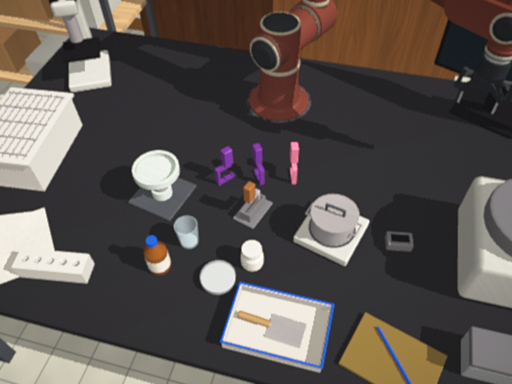

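View pics/top0.png

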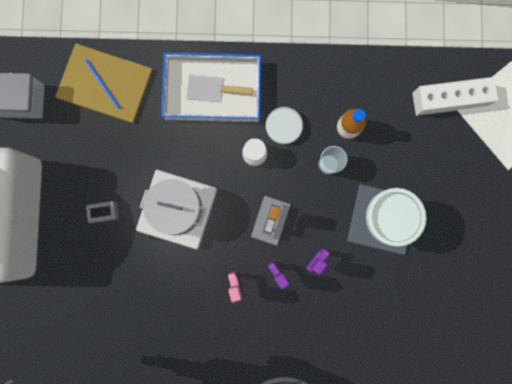

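```bash
cat > h.py <<'E'
import numpy as np, cv2, pickle
def load(n): return pickle.load(open(n+".pkl","rb"))
def proj(s,P):
    P=np.atleast_2d(P).astype(float); E=s["extrinsics"]; c=P@E[:3,:3].T+E[:3,3]
    f=192/np.tan(np.radians(s["vfov"]/2))
    return np.c_[s["cx"]+f*c[:,0]/-c[:,2], s["cy"]-f*c[:,1]/-c[:,2]]
def back(s,uv,z):
    E=s["extrinsics"]; f=192/np.tan(np.radians(s["vfov"]/2))
    d=np.array([(uv[0]-s["cx"])/f,-(uv[1]-s["cy"])/f,-1.])
    R=E[:3,:3]; o=-R.T@E[:3,3]; d=R.T@d
    return o+d*(z-o[2])/d[2]
def crop(s,name,u0,v0,u1,v1,k):
    c=s["frame"][v0:v1,u0:u1,::-1]
    cv2.imwrite("pics/"+name,cv2.resize(c,None,fx=k,fy=k,interpolation=cv2.INTER_CUBIC))
def over(s,name,box,k,polys):
    u0,v0,u1,v1=box
    c=cv2.resize(np.ascontiguousarray(s["frame"][v0:v1,u0:u1,::-1]),None,fx=k,fy=k,interpolation=cv2.INTER_CUBIC)
    for P,col in polys:
        q=(proj(s,P)-[u0,v0]+.5)*k
        cv2.polylines(c,[np.round(q).astype(int).reshape(-1,1,2)],False,col,1,cv2.LINE_AA)
    cv2.imwrite("pics/"+name,c)
def circ(x,y,z,r):
    a=np.linspace(0,2*np.pi,60); return np.c_[x+r*np.cos(a),y+r*np.sin(a),0*a+z]
def rect(x,y,yaw,x0,x1,y0,y1,z):
    p=np.array([[x0,y0],[x1,y0],[x1,y1],[x0,y1],[x0,y0]]); c,s_=np.cos(yaw),np.sin(yaw)
    return np.c_[x+c*p[:,0]-s_*p[:,1], y+s_*p[:,0]+c*p[:,1], np.full(5,z)]
E
python3 - <<'E'
from h import *
t=load("top0"); s=load("scene0")
crop(t,"t_lift.png",225,180,305,260,8)
crop(s,"s_lift.png",215,160,295,240,8)
crop(t,"t_pot.png",125,160,225,260,7)
crop(t,"t_stand.png",335,170,435,270,7)
E
```

```text
(no output)
```

View pics/t_lift.png

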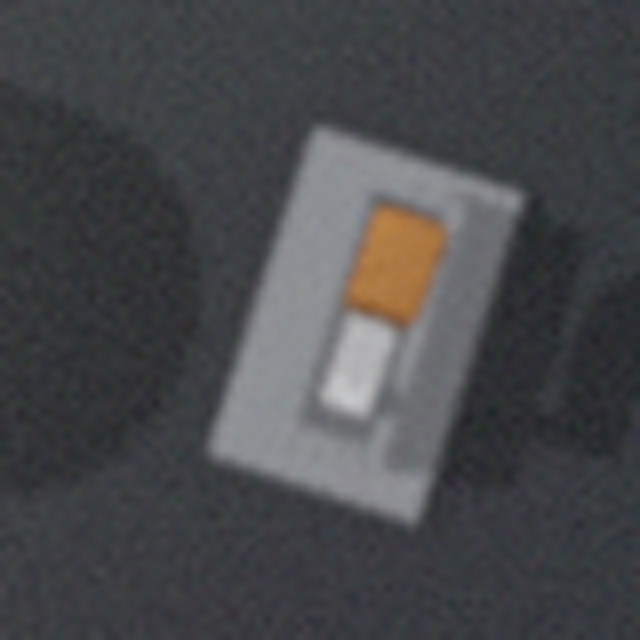

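View pics/s_lift.png

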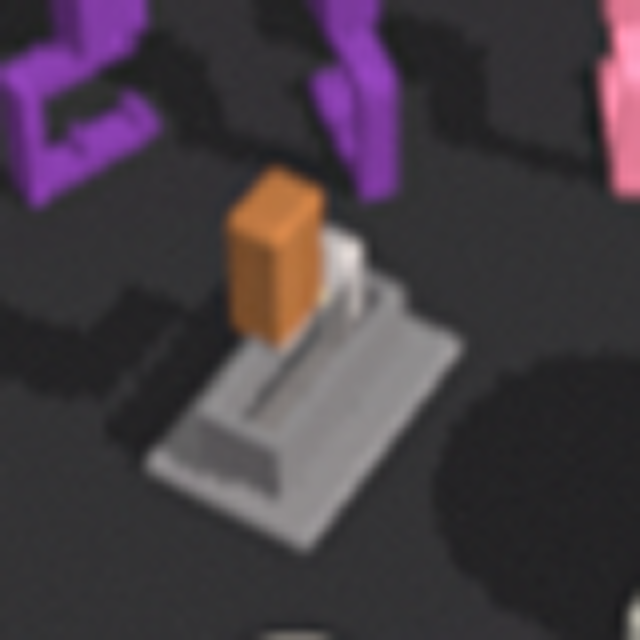

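View pics/t_pot.png

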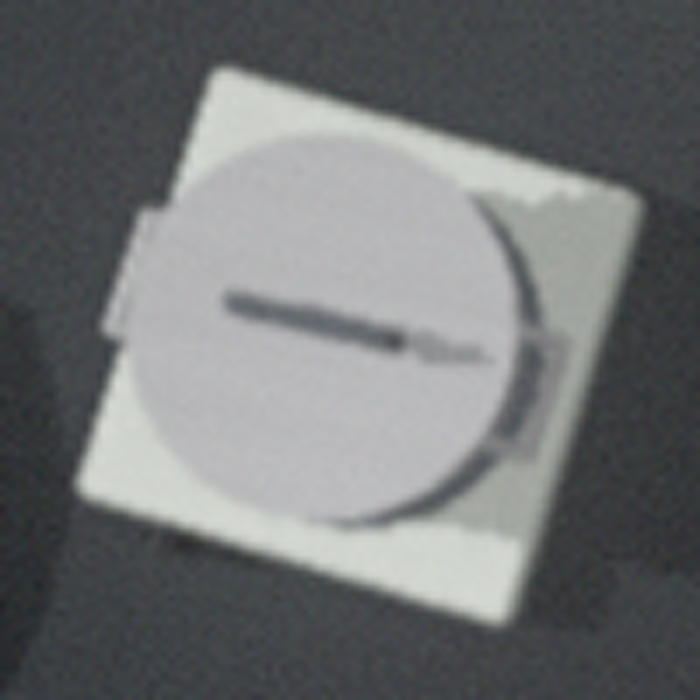

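View pics/t_stand.png

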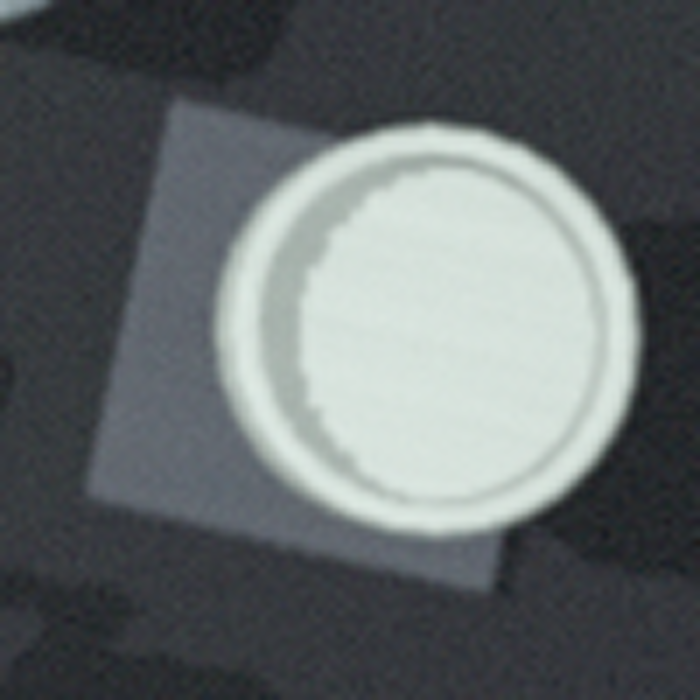

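```bash
cat > fit.py <<'E'
from h import *
from scipy.optimize import least_squares
t=load("top0"); s=load("scene0")
def cv(p,o,k): return (np.array(p)+.5)/k-.5+np.array(o)
def fitrect(obs,x0):
    # obs: (cam, uv, local xyz)
    def r(q):
        c,sn=np.cos(q[2]),np.sin(q[2]);out=[]
        for cam,uv,l in obs:
            out.append(proj(cam,[q[0]+c*l[0]-sn*l[1],q[1]+sn*l[0]+c*l[1],l[2]])[0]-uv)
        return np.ravel(out)
    o=least_squares(r,x0); return o.x,o.fun.reshape(-1,2).round(2)
T=lambda p:cv(p,(225,180),8); S=lambda p:cv(p,(215,160),8)
zf=.006
ft=[(t,T((318,128)),(.055,.035,zf)),(t,T((522,195)),(.055,-.035,zf)),(t,T((417,523)),(-.055,-.035,zf)),(t,T((210,457)),(-.055,.035,zf))]
fs=[(s,S((150,462)),(.055,-.035,zf)),(s,S((308,550)),(.055,.035,zf)),(s,S((462,345)),(-.055,.035,zf))]
for n,o in(("hold top",ft),("hold scene",fs),("both",ft+fs)):
    print(n,*fitrect(o,[.5,0,-.3]))
T=lambda p:cv(p,(125,160),7)
for z in(.02,.028):
  ft=[(t,T((218,68)),(.08,.08,z)),(t,T((640,195)),(.08,-.08,z)),(t,T((505,627)),(-.08,-.08,z)),(t,T((80,487)),(-.08,.08,z))]
  print("plate",z,*fitrect(ft,[.5,.2,-.3]))
T=lambda p:cv(p,(335,170),7)
z=.01
ft=[(t,T((173,98)),(.075,.075,z)),(t,T((493,592)),(-.075,-.075,z)),(t,T((88,495)),(-.075,.075,z))]
print("base",*fitrect(ft,[.5,-.2,-.3]))
E
python3 fit.py
```

```text
hold top [ 0.50293089  0.04281222 -0.29491548] [[-0.33 -0.19]
 [ 0.37 -0.05]
 [ 0.24  0.3 ]
 [-0.27 -0.07]]
hold scene [ 0.50386028  0.04685953 -0.30243275] [[-0.52  0.43]
 [-0.07 -0.16]
 [ 0.61 -0.32]]
both [ 0.5030984   0.04413547 -0.29217531] [[-0.92 -0.25]
 [-0.2  -0.18]
 [-0.22  0.2 ]
 [-0.75 -0.09]
 [-1.25  0.21]
 [-0.68 -0.57]
 [-0.32 -0.86]]
plate 0.02 [ 0.52665407  0.27978049 -0.28059108] [[ 0.01 -0.4 ]
 [ 0.33  0.23]
 [ 0.1  -0.37]
 [-0.44  0.53]]
plate 0.028 [ 0.52616716  0.27843532 -0.28059155] [[-0.13 -0.68]
 [ 0.62  0.07]
 [ 0.25 -0.09]
 [-0.73  0.68]]
base [ 0.51294109 -0.23969347 -0.20820112] [[ 0.07 -0.48]
 [ 0.11  0.07]
 [-0.18  0.4 ]]
```

```bash
cat > f2.py <<'E'
from fit import *
uv=T=cv((324.5,327.5),(125,160),7); p=back(t,uv,.101); print("lid c",p, "r px", 197.5/7, proj(t,circ(*p[:2],.101,.065))[:,0].ptp() if 0 else np.ptp(proj(t,circ(*p[:2],.101,.065))[:,0])/2)
c1=cv((230,298),(125,160),7);c2=cv((405,342),(125,160),7)
a,b=back(t,c1,.127),back(t,c2,.127); print("bar",a,b,(a+b)/2,np.linalg.norm(a-b),"yaw of y",np.arctan2(-(a-b)[0],(a-b)[1]))
uv=cv((428,329),(335,170),7)
for z in(.07,.09,.1,.11,.12,.13): 
  p=back(t,uv,z); q=proj(t,circ(*p[:2],z,.066)); print(z,p,np.ptp(q,axis=0)/2*7)
E
python3 f2.py
python3 - <<'E'
from h import *
s=load("scene0")
crop(s,"s_pot.png",285,180,385,270,7)
crop(s,"s_stand.png",115,135,215,225,7)
E
```

```text
hold top [ 0.50293089  0.04281222 -0.29491548] [[-0.33 -0.19]
 [ 0.37 -0.05]
 [ 0.24  0.3 ]
 [-0.27 -0.07]]
hold scene [ 0.50386028  0.04685953 -0.30243275] [[-0.52  0.43]
 [-0.07 -0.16]
 [ 0.61 -0.32]]
both [ 0.5030984   0.04413547 -0.29217531] [[-0.92 -0.25]
 [-0.2  -0.18]
 [-0.22  0.2 ]
 [-0.75 -0.09]
 [-1.25  0.21]
 [-0.68 -0.57]
 [-0.32 -0.86]]
plate 0.02 [ 0.52665407  0.27978049 -0.28059108] [[ 0.01 -0.4 ]
 [ 0.33  0.23]
 [ 0.1  -0.37]
 [-0.44  0.53]]
plate 0.028 [ 0.52616716  0.27843532 -0.28059155] [[-0.13 -0.68]
 [ 0.62  0.07]
 [ 0.25 -0.09]
 [-0.73  0.68]]
base [ 0.51294109 -0.23969347 -0.20820112] [[ 0.07 -0.48]
 [ 0.11  0.07]
 [-0.18  0.4 ]]
lid c [0.52646378 0.27843792 0.101     ] r px 28.214285714285715 27.98784010351733
bar [0.53366517 0.30468851 0.127     ] [0.52053794 0.24757244 0.127     ] [0.52710156 0.27613048 0.127     ] 0.058605193999035986 yaw of y -0.22591099292433253
0.07 [ 0.51508308 -0.25556861  0.07      ] [191.72882685 192.15502153]
0.09 [ 0.51397953 -0.24932897  0.09      ] [195.28636588 195.72009984]
0.1 [ 0.51342775 -0.24620915  0.1       ] [197.11510677 197.55271228]
0.11 [ 0.51287597 -0.24308933  0.11      ] [198.97842159 199.41996907]
0.12 [ 0.5123242  -0.23996951  0.12      ] [200.87730016 201.322862  ]
0.13 [ 0.51177242 -0.23684969  0.13      ] [202.81277046 203.2624211 ]
```

View pics/s_pot.png

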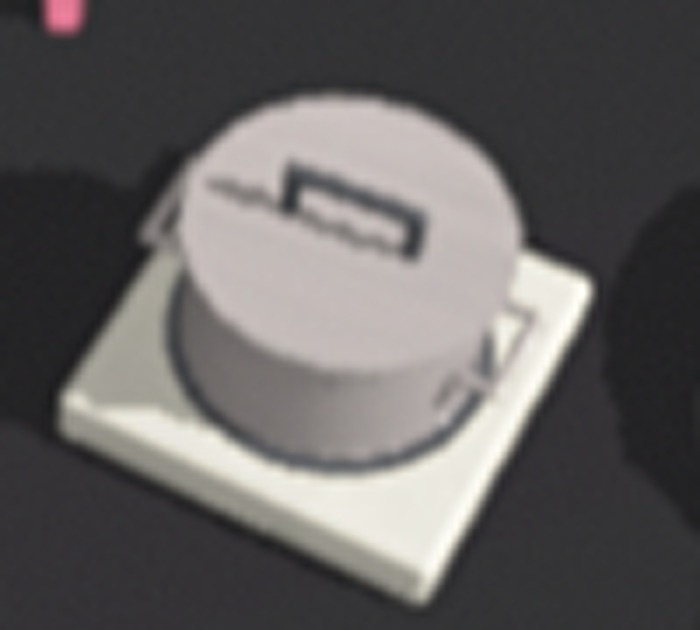

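View pics/s_stand.png

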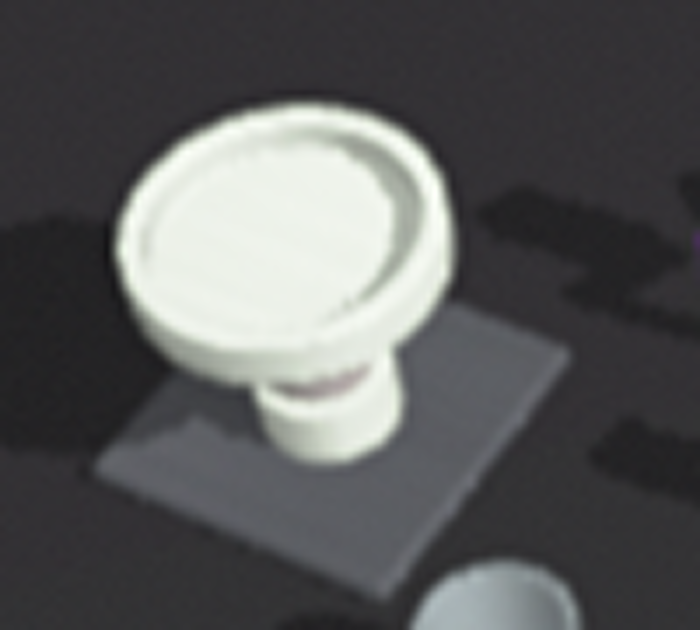

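```bash
cat > ov.py <<'E'
from h import *
import sys
t=load("top0"); s=load("scene0")
G,R,B,Y=(0,255,0),(0,0,255),(255,0,0),(0,255,255)
def pot(L=(.5265,.2785),yl=-.226):
  c,sn=np.cos(yl),np.sin(yl)
  bar=np.array([[L[0]-sn*y,L[1]+c*y,.123] for y in(-.025,.025)])
  return [(circ(*L,.101,.065),G),(bar,R),(rect(.5262,.2784,-.28,-.08,.08,-.08,.08,.028),Y)]
def stand(S=(.5123,-.24),z=.127):
  return [(circ(*S,z,.066),G),(circ(*S,z,.057),R),(rect(*S,-.208,-.075,.075,-.075,.075,.01),Y)]
def hold(H=(.503,.0435,-.295)):
  x,y,a=H; lx,ly=x+.012*np.cos(a),y+.012*np.sin(a)
  return [(rect(x,y,a,-.055,.055,-.035,.035,.006),Y),(rect(x,y,a,-.038,.038,-.012,.012,.037),R),(rect(lx,ly,a,-.015,.015,-.011,.011,.131),G),(rect(lx,ly,a,-.015,.015,-.011,.011,.071),G)]
if __name__=="__main__":
  def pair(n,bt,bs,k,p):
    over(t,"_a.png",bt,k,p);over(s,"_b.png",bs,k,p)
    a=cv2.imread("pics/_a.png");b=cv2.imread("pics/_b.png"); h=min(a.shape[0],b.shape[0])
    cv2.imwrite("pics/"+n,np.hstack([a[:h],b[:h]]))
  pair("ov_pot.png",(130,165,220,255),(288,180,378,270),4,pot())
  pair("ov_st.png",(345,180,435,270),(120,140,210,230),4,stand())
  pair("ov_h.png",(235,185,305,255),(220,170,290,240),5,hold())
E
python3 ov.py
```

```text
(no output)
```

View pics/ov_pot.png

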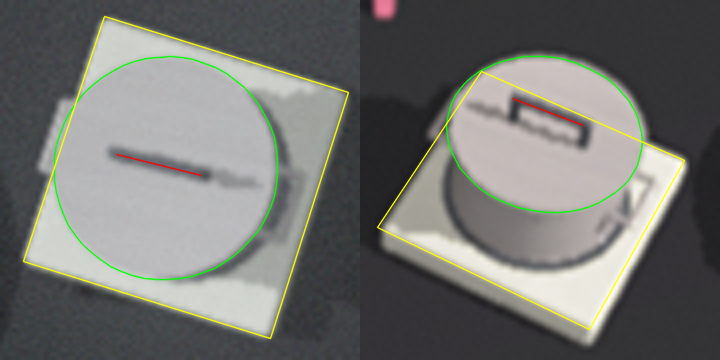

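View pics/ov_st.png

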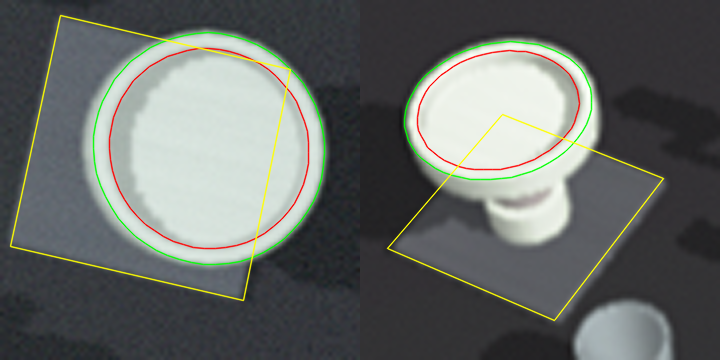

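View pics/ov_h.png

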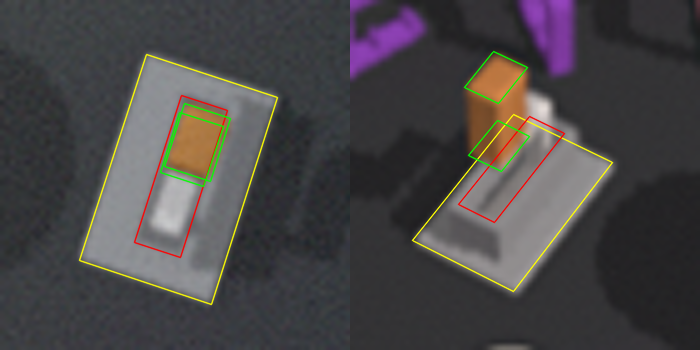

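Run:
```python
from h import *
from scipy.optimize import least_squares
t=load("top0"); s=load("scene0")
def mask(c,box):
    f=c["frame"].astype(int); m=(f[...,0]-f[...,2]>50)&(f[...,0]>110)
    k=np.zeros_like(m);u0,v0,u1,v1=box;k[v0:v1,u0:u1]=1;m=m&k
    v,u=np.nonzero(m);return np.array([u.mean(),v.mean()]),m.sum()
ct=mask(t,(255,195,295,250));cs=mask(s,(230,170,275,215));print(ct,cs)
def hullc(c,q,a=-.295):
    P=np.vstack([rect(q[0],q[1],a,-.015,.015,-.011,.011,z) for z in(.071,.131)])
    h=cv2.convexHull(proj(c,P).astype(np.float32)); m=cv2.moments(h); return np.array([m["m10"],m["m01"]])/m["m00"],m["m00"]
for cams in([(t,ct)],[(s,cs)],[(t,ct),(s,cs)]):
    o=least_squares(lambda q:np.concatenate([hullc(c,q)[0]-m[0] for c,m in cams]),[.514,.04],diff_step=1e-3);print(o.x,o.fun,[hullc(c,o.x)[1] for c,m in cams])
```

```text
(array([274.15702479, 212.61157025]), np.int64(121)) (array([249.28985507, 191.64251208]), np.int64(207))
[0.51645222 0.03848754] [-3.78792254e-06  3.58598896e-07] [147.31375801214017]
[0.51402853 0.04103154] [ 4.12425635e-07 -2.75041387e-06] [238.78205349878408]
[0.51561801 0.03959306] [-0.48092679  0.34819893 -0.65308725  0.33002937] [146.8376004563179, 239.07616997801233]
```

```bash
cat > d.py <<'E'
# usage: d.py x y z yawdeg(of lifter x)  -> remaining tool shift mm / turn deg
import sys, numpy as np
from scipy.spatial.transform import Rotation as Ro
from cell import robot
o=robot.observe(); w=o["tool_rot"]; R=Ro.from_quat([w[1],w[2],w[3],w[0]])
print("t",round(o["time"],2),"p",o["eef_pos"].round(4),"F",o["force"].round(2),"M",o["wrist_torque"].round(2),"g",round(o["grip_width"],4))
M=R.as_matrix(); yaw=np.degrees(np.arctan2(-M[1,0],-M[0,0])); print("yaw",yaw.round(2),"toolz",M[:,2].round(4))
if len(sys.argv)>4:
    x,y,z,a=map(float,sys.argv[1:5]); a=np.radians(a)
    T=np.array([[-np.cos(a),-np.sin(a),0],[-np.sin(a),np.cos(a),0],[0,0,-1.]]);T[:,0]=[-np.cos(a),-np.sin(a),0];T[:,1]=[-np.sin(a),np.cos(a),0]
    d=np.array([x,y,z])-o["eef_pos"]
    print("shift mm",(M.T@d*1000).round(1),"turn deg",np.degrees((R.inv()*Ro.from_matrix(T)).as_rotvec()).round(2))
E
python3 -m crank '-30 -30 -20 0 0 0 100; -34 -31 -15 0 0 0 100; -34 -31 -10 0 0 0 100; -34 -31 -8 0 0 0 100; -34 -31 -7 0 0 0 100; -34 -31 0 0 0 0 100; -34 -31 0 0 0 0 100; -34 -31 0 0 0 0 100; -34 -31 0 0 0 0 100; -34 -31 0 0 0 0 100; -34 -31 0 0 0 0 100; -34 -31 0 0 0 0.5 100'; python3 d.py .515 .04 .2 -16.9
```

```text
time: 1.3
eef_pos: [0.4652, 0.114, 0.2539]
tool_rot: [-0.001, 0.141, 0.99, -0.005]
force: [1.0, 0.9, -0.2]
grip_width: 0.0853
t 1.3 p [0.4652 0.114  0.2539] F [ 1.03  0.91 -0.23] M [ 0.03 -0.01 -0.04] g 0.0853
yaw -16.27 toolz [-0.0039 -0.0092 -1.    ]
shift mm [-68.6 -56.6  54.4] turn deg [-0.57 -0.06  0.63]
```

```bash
python3 -m crank '-30 -25 2 -0.5 0 0.6 100; -24 -20 0 0 0 0 100; -14 -11 0 0 0 0 100; 0 0 0 0 0 0 100'; python3 d.py .515 .04 .2 -16.9
```

```text
time: 1.7
eef_pos: [0.5164, 0.0321, 0.2496]
tool_rot: [-0.002, 0.151, 0.988, -0.001]
force: [-0.3, -0.3, -0.5]
grip_width: 0.0856
t 1.7 p [0.5164 0.0321 0.2496] F [-0.32 -0.26 -0.51] M [ 0.05 -0.02 -0.04] g 0.0856
yaw -17.41 toolz [-0.0047 -0.0011 -1.    ]
shift mm [ 3.5  7.3 49.6] turn deg [-0.14 -0.24 -0.51]
```

```bash
python3 -m crank '3.5 7 15 0 -0.2 -0.5 100; 0 0 10 0 0 0 100; 0 0 0 0 0 0 100'; python3 d.py .515 .04 .085 -16.9
python3 - <<'E'
from cell import imaging
from h import *
import pickle
for n in("top","scene"):
    s=imaging.snapshot(n); pickle.dump(s,open(n+"1.pkl","wb"))
t,s=load("top1"),load("scene1")
over(t,"_a.png",(215,160,315,250),4,[]);over(s,"_b.png",(200,120,300,210),4,[])
cv2.imwrite("pics/pre.png",np.hstack([cv2.imread("pics/_a.png"),cv2.imread("pics/_b.png")]))
E
```

```text
time: 2.0
eef_pos: [0.5133, 0.0419, 0.221]
tool_rot: [-0.002, 0.146, 0.989, -0.001]
force: [-0.0, 0.9, -0.3]
grip_width: 0.0851
t 2.0 p [0.5133 0.0419 0.221 ] F [-0.03  0.85 -0.31] M [-0.02 -0.   -0.02] g 0.0851
yaw -16.81 toolz [-0.0038 -0.0011 -1.    ]
shift mm [ -2.7  -1.1 135.9] turn deg [-0.12 -0.19  0.09]
```

View pics/pre.png

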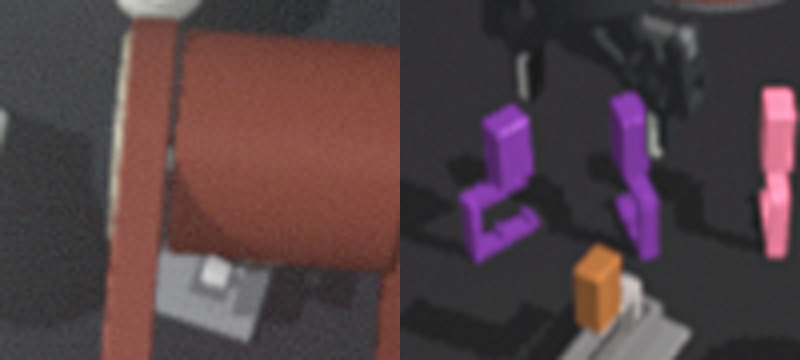

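```bash
python3 -c "
from h import *
s=load('scene1');print(proj(s,[[.5133,.0419,.234],[.5133,.0419,.221]]))"; python3 -m crank '-2.5 -1 20 -0.1 -0.2 0 100; 0 0 25 0 0 0 100; 0 0 25 0 0 0 100; 0 0 20 0 0 0 100; 0 0 10 0 0 0 100; 0 0 0 0 0 0 100'; python3 d.py .515 .04 .085 -16.9
```

```text
[[248.21003114 158.85900771]
 [248.36613333 162.31504229]]
time: 2.7
eef_pos: [0.5187, 0.0431, 0.1243]
tool_rot: [0.006, 0.143, 0.99, 0.0]
force: [0.3, 0.0, 0.4]
grip_width: 0.0854
t 2.7 p [0.5187 0.0431 0.1243] F [0.34 0.   0.45] M [-0.08  0.01 -0.  ] g 0.0854
yaw -16.48 toolz [ 0.012  -0.0011 -0.9999]
shift mm [ 3.1 -4.1 39.2] turn deg [0.14 0.68 0.42]
```

```bash
python3 -m crank '3 -4 15 0.1 0.7 0.4 100; 0 0 15 0 0 0 100; 0 0 8 0 0 0 100;0 0 0 0 0 0 100'; python3 d.py .515 .04 .085 -16.9
```

```text
time: 3.1
eef_pos: [0.5165, 0.04, 0.0862]
tool_rot: [0.002, 0.147, 0.989, 0.001]
force: [0.8, -0.7, 1.5]
grip_width: 0.0856
t 3.1 p [0.5165 0.04   0.0862] F [ 0.78 -0.68  1.47] M [-0.01 -0.01  0.  ] g 0.0856
yaw -16.88 toolz [ 3.7e-03  6.0e-04 -1.0e+00]
shift mm [ 1.5 -0.5  1.2] turn deg [0.09 0.19 0.02]
```

```bash
python3 -m crank '1 -0.5 1 0 0.2 0 50; 0 0 0 0 0 0 25; 0 0 0 0 0 0 0; 0 0 0 0 0 0 0;0 0 0 0 0 0 0; 0 0 0 0 0 0 0; 0 0 0 0 0 0 0' 80; python3 d.py .515 .04 .085 -16.9
python3 - <<'E'
from cell import imaging
from h import *
import pickle
for n in("top","scene"):
    s=imaging.snapshot(n); pickle.dump(s,open(n+"1.pkl","wb"))
t,s=load("top1"),load("scene1")
over(t,"_a.png",(215,170,315,260),4,[]);over(s,"_b.png",(200,150,300,240),4,[])
cv2.imwrite("pics/grip.png",np.hstack([cv2.imread("pics/_a.png"),cv2.imread("pics/_b.png")]))
E
```

```text
time: 3.8
eef_pos: [0.5169, 0.0396, 0.087]
tool_rot: [0.002, 0.147, 0.989, 0.001]
force: [0.2, -0.2, -0.9]
grip_width: 0.0193
t 3.8 p [0.5169 0.0396 0.087 ] F [ 0.18 -0.15 -0.88] M [-0.04 -0.1   0.  ] g 0.0193
yaw -16.89 toolz [ 0.0037  0.0014 -1.    ]
shift mm [ 2.  -0.2  2. ] turn deg [0.14 0.18 0.01]
```

View pics/grip.png

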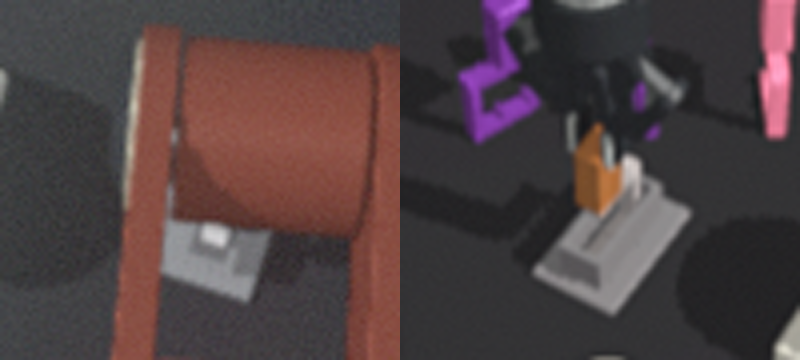

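```bash
python3 -m crank '0 0 -10 0 0 0 0; 0 0 -15 0 0 0 0; 0 0 -20 0 0 0 0; 0 0 -30 0 0 0 0;0 0 -30 0 0 0 0; 0 0 -15 0 0 0 0; 0 0 0 0 0 0 0;0 0 0 0 0 0 0'; python3 d.py .44 .3 .22 -12.9
python3 - <<'E'
from cell import imaging
from h import *
import pickle
for n in("top","scene"):
    s=imaging.snapshot(n); pickle.dump(s,open(n+"1.pkl","wb"))
t,s=load("top1"),load("scene1")
over(t,"_a.png",(215,170,315,260),4,[]);over(s,"_b.png",(200,90,300,180),4,[])
cv2.imwrite("pics/up.png",np.hstack([cv2.imread("pics/_a.png"),cv2.imread("pics/_b.png")]))
E
```

```text
time: 4.7
eef_pos: [0.515, 0.0397, 0.2149]
tool_rot: [0.001, 0.147, 0.989, 0.001]
force: [0.3, 1.6, -2.3]
grip_width: 0.0196
t 4.7 p [0.515  0.0397 0.2149] F [ 0.29  1.56 -2.29] M [0.03 0.01 0.01] g 0.0196
yaw -16.88 toolz [ 0.0019  0.0016 -1.    ]
shift mm [147.4 227.4  -4.9] turn deg [ 0.12  0.08 -3.98]
```

View pics/up.png

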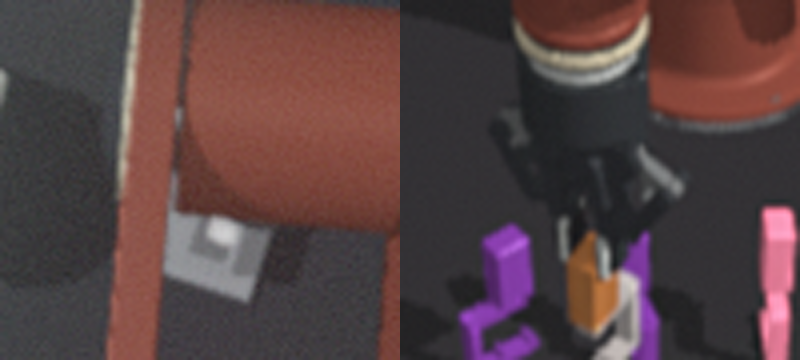

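```bash
python3 -m crank '10 15 -3 0 0 -1 0; 20 31 -2 0 0 -1 0; 22 34 0 0 0 -1 0; 22 34 0 0 0 -1 0; 22 34 0 0 0 0 0; 20 32 0 0 0 0 0; 15 22 0 0 0 0 0; 6 9 0 0 0 0 0; 0 0 0 0 0 0 0'; python3 d.py .44 .3 .22 -12.9
```

```text
time: 5.7
eef_pos: [0.4225, 0.283, 0.2017]
tool_rot: [-0.013, 0.113, 0.994, -0.004]
force: [0.2, -0.2, -1.6]
grip_width: 0.0198
t 5.7 p [0.4225 0.283  0.2017] F [ 0.2  -0.18 -1.61] M [-0.02 -0.08 -0.  ] g 0.0198
yaw -12.95 toolz [-0.0267 -0.006  -0.9996]
shift mm [-12.8  20.3 -18.8] turn deg [-0.68 -1.41 -0.04]
```

```bash
python3 -m crank '-12 20 -10 -0.7 -1.4 0 0; 0 0 0 0 0 0 0; 0 0 0 0 0 0 0'; python3 d.py .44 .3 .22 -12.9
python3 - <<'E'
from cell import imaging
from h import *
import pickle
for n in("top","scene"):
    s=imaging.snapshot(n); pickle.dump(s,open(n+"1.pkl","wb"))
t,s=load("top1"),load("scene1")
over(t,"_a.png",(120,160,220,250),4,[]);over(s,"_b.png",(285,140,385,230),4,[])
cv2.imwrite("pics/prehook.png",np.hstack([cv2.imread("pics/_a.png"),cv2.imread("pics/_b.png")]))
E
```

```text
time: 6.0
eef_pos: [0.4389, 0.2967, 0.2077]
tool_rot: [-0.002, 0.114, 0.994, -0.003]
force: [-0.7, -1.0, -1.7]
grip_width: 0.0196
t 6.0 p [0.4389 0.2967 0.2077] F [-0.65 -0.98 -1.68] M [-0.01 -0.    0.03] g 0.0196
yaw -13.05 toolz [-0.0045 -0.0046 -1.    ]
shift mm [ -0.3   3.4 -12.3] turn deg [-0.32 -0.19 -0.15]
```

View pics/prehook.png

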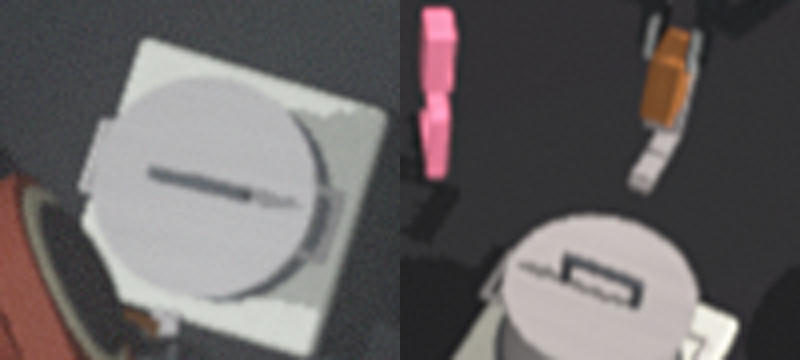

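```bash
cat > lo.py <<'E'
from h import *
from scipy.spatial.transform import Rotation as Ro
import sys, pickle
from cell import robot, imaging
OFF=np.array([0.0013,0,-.081])  # lifter origin in frame (lifter axes) relative to TCP: set x sign below
def lifter_pts(o,ox=-.0013,oy=0.,oz=-.081):
    w=o["tool_rot"];M=Ro.from_quat([w[1],w[2],w[3],w[0]]).as_matrix()
    L=np.c_[-M[:,0],M[:,1],-M[:,2]]; org=o["eef_pos"]+L@np.array([ox,oy,oz])
    f=lambda p:np.array(p)@L.T+org
    def rec(x0,x1,y0,y1,z): return f([[x0,y0,z],[x1,y0,z],[x1,y1,z],[x0,y1,z],[x0,y0,z]])
    G,R=(0,255,0),(0,0,255)
    return org,[(rec(-.042,.018,-.007,.007,.007),G),(rec(-.015,.015,-.011,.011,.065),R),(rec(-.015,.015,-.011,.011,.125),R),(rec(-.042,-.034,-.007,.007,.065),G),(f([[.011,-.007,.012],[.011,.007,.012]]),G)]
def shot(tag,bt,bs,k=4,extra=[],draw=True):
    o=robot.observe(); res=[]
    pl=lifter_pts(o)[1]+extra if draw else extra
    for n,b in(("top",bt),("scene",bs)):
        s=imaging.snapshot(n); pickle.dump((s,o),open(f"{tag}_{n}.pkl","wb"))
        over(s,"_x.png",b,k,pl); res.append(cv2.imread("pics/_x.png"))
    h=min(r.shape[0] for r in res); cv2.imwrite(f"pics/{tag}.png",np.hstack([r[:h] for r in res]))
E
python3 - <<'E'
from lo import *
from ov import pot
o=robot.observe(); res=[]
print(lifter_pts(o)[0])
pl=lifter_pts(o)[1]+pot((.527,.280))[:2]
for n,b in(("top1",(130,200,200,260)),("scene1",(325,140,395,200))):
    over(load(n),"_x.png",b,5,pl);res.append(cv2.imread("pics/_x.png"))
cv2.imwrite("pics/ovl.png",np.hstack(res))
E
```

```text
[0.43748011 0.29688553 0.12718131]
```

View pics/ovl.png

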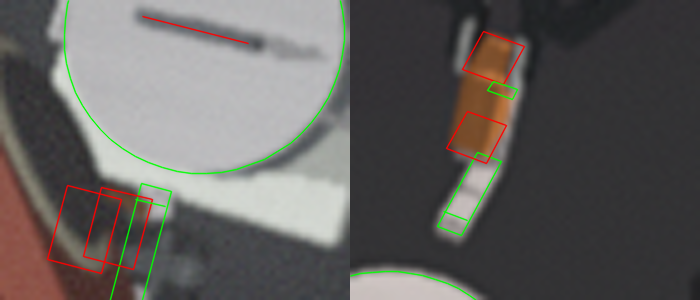

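```bash
python3 d.py .442 .2995 .185 -12.9; python3 -m crank '-2 3.5 11 -0.3 -0.2 0 0; 0 0 9 0 0 0 0; 0 0 2 0 0 0 0; 0 0 0 0 0 0 0'; python3 d.py .442 .2995 .185 -12.9
```

```text
t 6.1 p [0.439  0.2969 0.2082] F [ 0.    0.45 -1.97] M [-0.05 -0.05  0.01] g 0.0194
yaw -13.07 toolz [-0.0036 -0.0038 -1.    ]
shift mm [-2.4  3.3 23.2] turn deg [-0.26 -0.15 -0.17]
time: 6.5
eef_pos: [0.4414, 0.2978, 0.1826]
tool_rot: [-0.001, 0.115, 0.993, -0.0]
force: [-0.8, -0.8, -2.9]
grip_width: 0.0194
t 6.5 p [0.4414 0.2978 0.1826] F [-0.82 -0.78 -2.91] M [-0.03  0.    0.02] g 0.0194
yaw -13.22 toolz [-1.1e-03 -8.0e-04 -1.0e+00]
shift mm [-0.2  1.8 -2.4] turn deg [-0.06 -0.05 -0.32]
```

```bash
python3 -m crank '0 2 -2.5 0 0 -0.3 0; 0 0 0 0 0 0 0; -10 0 0 0 0 0 0; -10 0 0 0 0 0 0; 0 0 0 0 0 0 0'; python3 d.py .5277 .2798 .185 -12.9
```

```text
time: 7.0
eef_pos: [0.4635, 0.2954, 0.1862]
tool_rot: [0.0, 0.112, 0.994, -0.0]
force: [-0.5, -0.3, -2.3]
grip_width: 0.0194
t 7.0 p [0.4635 0.2954 0.1862] F [-0.52 -0.31 -2.3 ] M [-0.09 -0.02  0.  ] g 0.0194
yaw -12.85 toolz [ 9.e-04 -3.e-04 -1.e+00]
shift mm [-66.   -0.9   1.3] turn deg [-0.    0.05  0.05]
```

```bash
python3 -m crank '-8 -0.5 1 0 0 0 0; -12 0 0 0 0 0 0; -5 0 0 0 0 0 0; 0 0 0 0 0 0 0'; python3 d.py .5277 .2798 .185 -12.9
python3 - <<'E'
from lo import *
from ov import pot
shot("hk1",(130,180,210,260),(300,160,380,240),5,pot((.527,.280))[:2])
E
```

```text
time: 7.4
eef_pos: [0.4909, 0.2884, 0.1852]
tool_rot: [0.001, 0.112, 0.994, -0.0]
force: [0.6, -0.1, -1.8]
grip_width: 0.0198
t 7.4 p [0.4909 0.2884 0.1852] F [ 0.61 -0.11 -1.78] M [-0.07  0.04 -0.06] g 0.0198
yaw -12.91 toolz [ 1.e-03 -3.e-04 -1.e+00]
shift mm [-37.8  -0.2   0.2] turn deg [-0.    0.06 -0.01]
```

View pics/hk1.png

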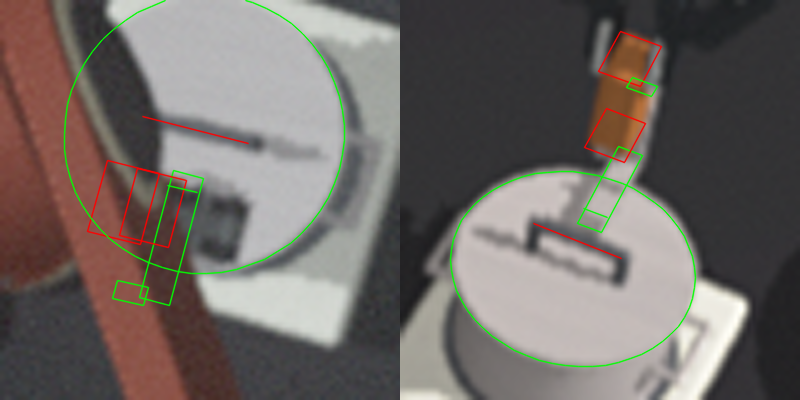

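```bash
python3 -m crank '-8 0 0 0 0 0 0; -8 0 0 0 0 0 0; 0 0 0 0 0 0 0'; python3 d.py .5277 .2798 .185 -12.9
```

```text
time: 7.8
eef_pos: [0.5066, 0.2851, 0.1852]
tool_rot: [0.0, 0.112, 0.994, -0.0]
force: [-0.1, -0.0, -1.5]
grip_width: 0.0194
t 7.8 p [0.5066 0.2851 0.1852] F [-0.08 -0.01 -1.48] M [ 0.03 -0.02  0.02] g 0.0194
yaw -12.83 toolz [ 9.e-04 -2.e-04 -1.e+00]
shift mm [-21.8  -0.4   0.2] turn deg [0.   0.05 0.07]
```

```bash
python3 -m crank '-7 0 0 0 0 0 0; -7 0 0 0 0 0 0; 0 0 0 0 0 0 0'; python3 d.py .5277 .2798 .185 -12.9;  python3 -m crank '-6 0 0 0 0 0 0; -1 0 0 0 0 0 0; 0 0 0 0 0 0 0'; python3 d.py .5277 .2798 .185 -12.9
python3 - <<'E'
from lo import *
from ov import pot
shot("hk2",(130,180,210,260),(300,160,380,240),5,[])
E
```

```text
time: 8.1
eef_pos: [0.5215, 0.2817, 0.1852]
tool_rot: [0.0, 0.112, 0.994, -0.0]
force: [-0.5, 0.3, -2.3]
grip_width: 0.0193
t 8.1 p [0.5215 0.2817 0.1852] F [-0.5   0.32 -2.3 ] M [-0.06  0.02 -0.01] g 0.0193
yaw -12.83 toolz [ 1.e-03 -1.e-04 -1.e+00]
shift mm [-6.5 -0.5  0.2] turn deg [0.   0.05 0.07]
time: 8.4
eef_pos: [0.529, 0.2799, 0.1851]
tool_rot: [0.0, 0.112, 0.994, -0.0]
force: [0.7, -0.6, -2.5]
grip_width: 0.0194
t 8.4 p [0.529  0.2799 0.1851] F [ 0.66 -0.56 -2.47] M [-0.07  0.02  0.02] g 0.0194
yaw -12.84 toolz [ 6.e-04 -1.e-04 -1.e+00]
shift mm [ 1.3 -0.4  0.1] turn deg [-0.    0.03  0.06]
```

View pics/hk2.png

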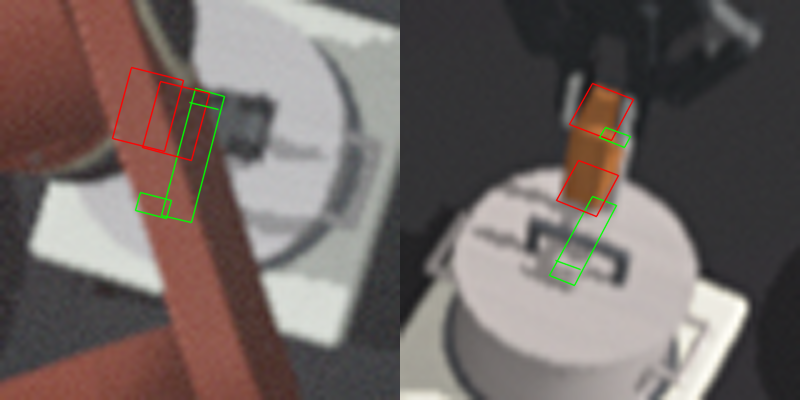

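Run:
```python
from lo import *
s,o=pickle.load(open("hk2_scene.pkl","rb"))
over(s,"_a.png",(322,190,362,230),14,[]); cv2.imwrite("pics/hk2z.png",cv2.imread("pics/_a.png"))
```

```text
(no output)
```

View pics/hk2z.png

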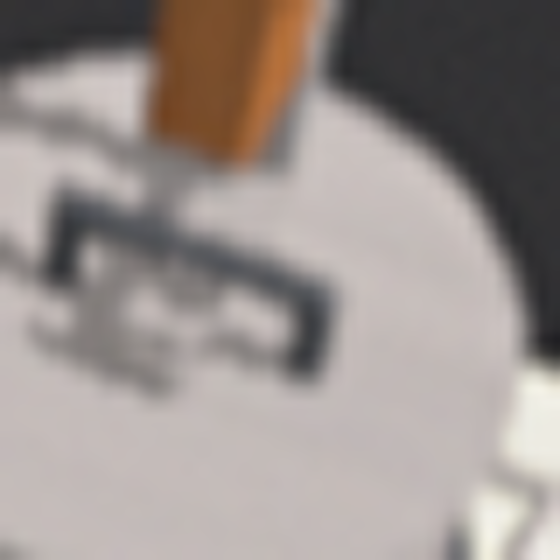

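```bash
python3 -m crank '1 -0.4 -4 0 0 0 0; 0 0 -2 0 0 0 0; 0 0 -2 0 0 0 0; 0 0 -1 0 0 0 0; 0 0 0 0 0 0 0'; python3 d.py .5277 .2798 .195 -12.9; python3 -m crank '0 0 -2 0 0 0 0; 0 0 0 0 0 0 0'; python3 d.py .5277 .2798 .195 -12.9
```

```text
time: 9.0
eef_pos: [0.5261, 0.2797, 0.193]
tool_rot: [-0.001, 0.111, 0.994, -0.001]
force: [0.5, -0.3, -3.3]
grip_width: 0.0198
t 9.0 p [0.5261 0.2797 0.193 ] F [ 0.54 -0.3  -3.29] M [ 0.04 -0.13  0.04] g 0.0198
yaw -12.8 toolz [-0.0026 -0.0013 -1.    ]
shift mm [-1.6  0.5 -2. ] turn deg [-0.1  -0.13  0.1 ]
time: 9.2
eef_pos: [0.5252, 0.2793, 0.1935]
tool_rot: [-0.002, 0.111, 0.994, -0.001]
force: [-0.2, -0.5, -6.5]
grip_width: 0.0196
t 9.2 p [0.5252 0.2793 0.1935] F [-0.23 -0.47 -6.46] M [-0.04 -0.11 -0.01] g 0.0196
yaw -12.8 toolz [-0.0052 -0.0023 -1.    ]
shift mm [-2.4  1.  -1.5] turn deg [-0.19 -0.26  0.11]
```

```bash
python3 -m crank '-1 0.5 -4 -0.1 -0.2 0 0; 0 0 -3 0 0 0 0; 0 0 -3 0 0 0 0;0 0 0 0 0 0 0'; python3 d.py .5277 .2798 .25 -12.9
python3 - <<'E'
from lo import *
shot("lf1",(130,170,220,260),(295,150,385,240),4,[],False)
E
```

```text
time: 9.6
eef_pos: [0.5257, 0.2794, 0.203]
tool_rot: [-0.002, 0.111, 0.994, -0.001]
force: [0.1, 0.3, -6.2]
grip_width: 0.0197
t 9.6 p [0.5257 0.2794 0.203 ] F [ 0.13  0.27 -6.19] M [ 0.05 -0.05  0.04] g 0.0197
yaw -12.79 toolz [-0.0033 -0.002  -1.    ]
shift mm [ -1.7   0.7 -47. ] turn deg [-0.15 -0.16  0.11]
```

View pics/lf1.png

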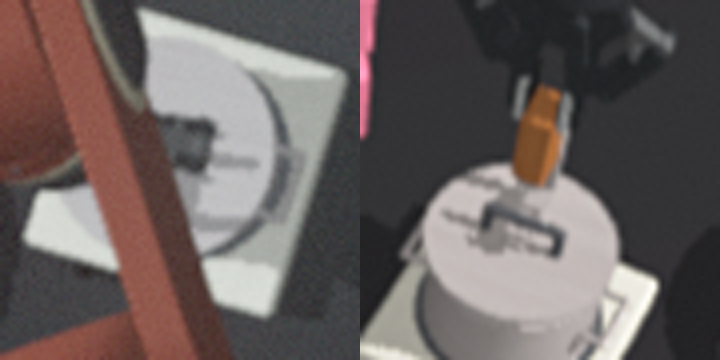

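```bash
python3 -m crank '0 0 -5 -0.1 -0.1 0 0; 0 0 -8 0 0 0 0; 0 0 -8 0 0 0 0;0 0 -8 0 0 0 0; 0 0 -6 0 0 0 0; 0 0 0 0 0 0 0;0 0 0 0 0 0 0'; python3 d.py .5277 .2798 .25 -12.9
python3 - <<'E'
from lo import *
shot("lf2",(130,170,220,260),(295,140,385,230),4,[],False)
s,o=pickle.load(open("lf2_scene.pkl","rb"))
org=lifter_pts(o)[0]; print(org)
z=org[2]-.017
over(s,"lf2z.png",(295,140,385,230),7,[(circ(.527,.280,z+.006,.065),(0,255,0)),(circ(.527,.280,z,.065),(0,255,0))])
E
```

```text
time: 10.4
eef_pos: [0.526, 0.2795, 0.2419]
tool_rot: [-0.0, 0.111, 0.994, -0.0]
force: [-0.8, 0.2, -6.4]
grip_width: 0.0194
t 10.4 p [0.526  0.2795 0.2419] F [-0.83  0.21 -6.42] M [-0.01  0.02  0.03] g 0.0194
yaw -12.8 toolz [-1.e-04 -3.e-04 -1.e+00]
shift mm [-1.6  0.7 -8.1] turn deg [-0.02  0.    0.1 ]
[0.52468357 0.27975109 0.16086723]
```

View pics/lf2z.png

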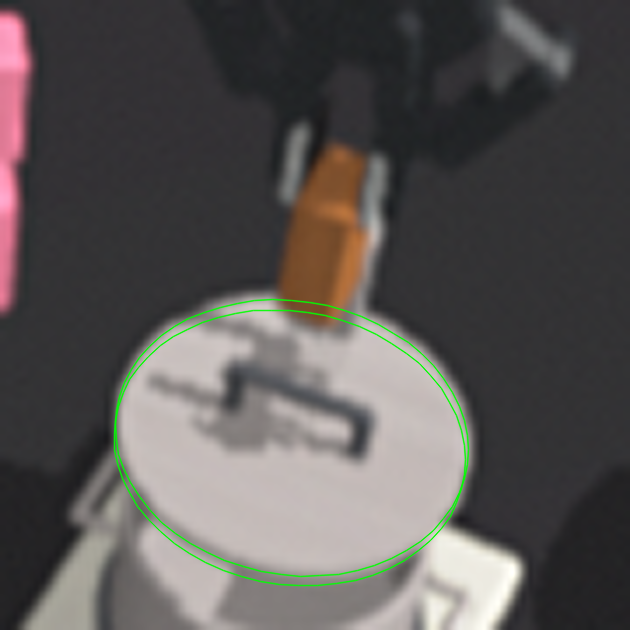

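```bash
python3 -m crank '0 0 -5 0 0 0 0; 0 0 -9 0 0 0 0; 0 0 -9 0 0 0 0; -0.8 -4 -4 0 0 0 0; -1.5 -8 0 0 0 0 0; -2.4 -12 0 0 0 0 0; -3 -16 0 0 0 0 0; -4 -20 0 0 0 0 0; -4 -20 0 0 0 0 0; -4 -20 0 0 0 0 0; -4 -20 0 0 0 0 0; -4 -20 0 0 0 0 0; -4 -20 0 0 0 0 0; -4 -20 0 0 0 0 0; -3 -15 0 0 0 0 0; -2 -10 0 0 0 0 0; -1 -5 0 0 0 0 0; 0 0 0 0 0 0 0'; python3 d.py .512 -.2405 .268 -12.9
python3 - <<'E'
from lo import *
shot("cy1",(180,130,300,250),(190,90,310,210),3,[],False)
E
```

```text
time: 12.3
eef_pos: [0.5136, 0.0417, 0.2671]
tool_rot: [-0.003, 0.116, 0.993, -0.004]
force: [-0.2, -0.5, -6.7]
grip_width: 0.0193
t 12.3 p [0.5136 0.0417 0.2671] F [-0.21 -0.46 -6.71] M [ 0.08 -0.02 -0.01] g 0.0193
yaw -13.32 toolz [-0.0073 -0.0071 -0.9999]
shift mm [ -63.5 -275.     1.1] turn deg [-0.49 -0.32 -0.42]
```

View pics/cy1.png

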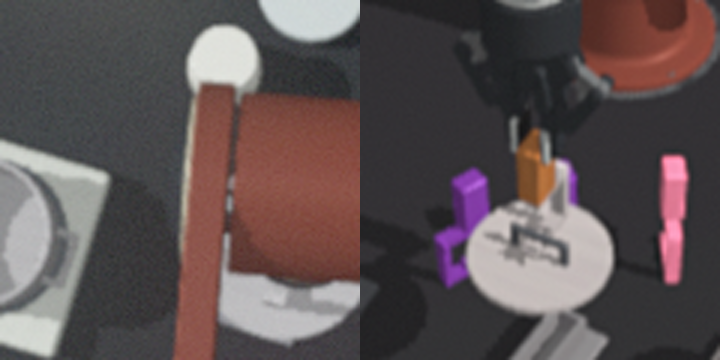

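```bash
python3 -m crank '-1 -4 0 -0.3 -0.2 -0.3 0; -2 -8 0 -0.2 -0.1 -0.1 0; -3 -12 0 0 0 0 0; -4 -16 0 0 0 0 0; -5 -20 0 0 0 0 0; -5 -20 0 0 0 0 0; -5 -20 0 0 0 0 0; -5 -20 0 0 0 0 0; -5 -20 0 0 0 0 0; -5 -20 0 0 0 0 0; -5 -20 0 0 0 0 0; -5 -20 0 0 0 0 0; -4 -15 0 0 0 0 0; -3 -10 0 0 0 0 0; -1 -5 0 0 0 0 0; 0 0 0 0 0 0 0'; python3 d.py .512 -.2405 .268 -12.9
```

```text
time: 14.0
eef_pos: [0.5189, -0.2112, 0.2666]
tool_rot: [-0.0, 0.11, 0.994, -0.0]
force: [-0.0, 0.5, -6.7]
grip_width: 0.0194
t 14.0 p [ 0.5189 -0.2112  0.2666] F [-0.02  0.47 -6.72] M [-0.01 -0.02  0.05] g 0.0194
yaw -12.62 toolz [-6.e-04 -8.e-04 -1.e+00]
shift mm [  0.3 -30.1  -1.4] turn deg [-0.05 -0.02  0.28]
```

```bash
python3 -m crank '0 -5 0 0 0 0.2 0; 0 -9 0 0 0 0 0; 0 -9 0 0 0 0 0; 0 -5 -1 0 0 0 0; 0 -2 0 0 0 0 0;0 0 0 0 0 0 0;0 0 0 0 0 0 0'; python3 d.py .512 -.2405 .268 -12.9
python3 - <<'E'
from lo import *
from ov import stand
shot("st1",(340,170,440,260),(115,100,215,200),4,[],False)
s,o=pickle.load(open("st1_scene.pkl","rb")); t,_=pickle.load(open("st1_top.pkl","rb"))
org=lifter_pts(o)[0]; print(org); z=org[2]-.017
c=(o["eef_pos"][0],o["eef_pos"][1])
pl=[(circ(*c,z+.006,.065),(0,255,0)),(circ(*c,z-.01,.046),(255,0,0))]+lifter_pts(o)[1]
over(s,"st1s.png",(110,90,210,190),7,pl); over(t,"st1t.png",(335,160,435,260),6,pl)
E
```

```text
time: 14.7
eef_pos: [0.5119, -0.241, 0.2678]
tool_rot: [-0.0, 0.11, 0.994, 0.0]
force: [-0.4, 0.5, -6.8]
grip_width: 0.0198
t 14.7 p [ 0.5119 -0.241   0.2678] F [-0.39  0.48 -6.78] M [-0.02 -0.02  0.02] g 0.0198
yaw -12.68 toolz [-3.e-04  4.e-04 -1.e+00]
shift mm [ 0.   0.5 -0.2] turn deg [ 0.02 -0.02  0.22]
[ 0.51061114 -0.24063461  0.18682458]
```

View pics/st1s.png

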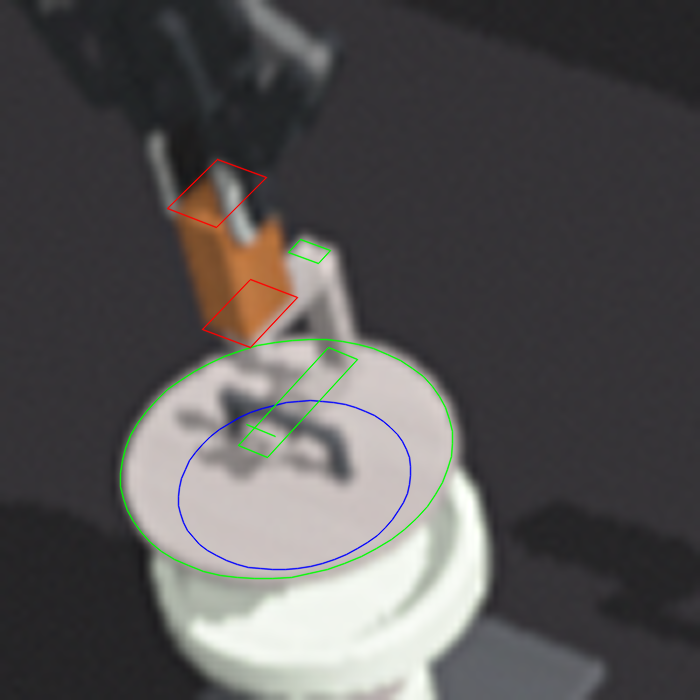

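View pics/st1t.png

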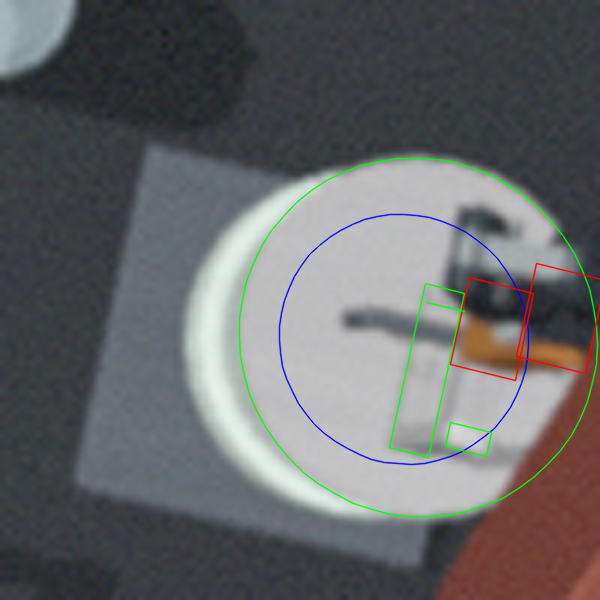

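View pics/st1.png

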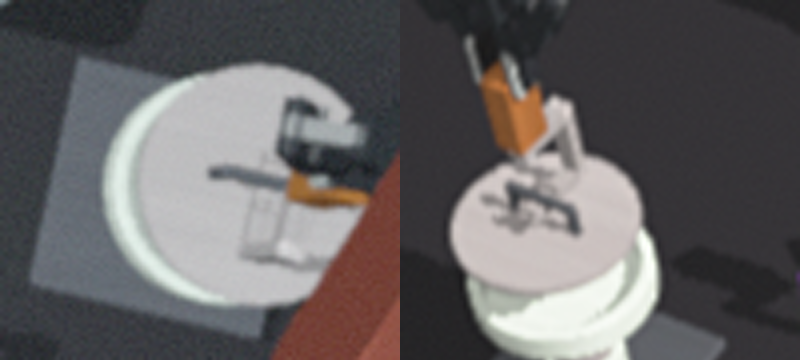

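```bash
python3 -m crank '-0.5 1 5 0 0 0.2 0; 0 0 8 0 0 0 0; 0 0 8 0 0 0 0; 0 0 5 0 0 0 0; 0 0 2 0 0 0 0; 0 0 0 0 0 0 0'; python3 d.py .5123 -.24 .225 -12.9
```

```text
time: 15.4
eef_pos: [0.5123, -0.2387, 0.2358]
tool_rot: [-0.001, 0.112, 0.994, 0.001]
force: [0.0, -0.0, -6.3]
grip_width: 0.0197
t 15.4 p [ 0.5123 -0.2387  0.2358] F [ 0.   -0.03 -6.31] M [ 0.01  0.02 -0.03] g 0.0197
yaw -12.82 toolz [-0.0024  0.002  -1.    ]
shift mm [-0.3 -1.3 10.8] turn deg [ 0.08 -0.16  0.08]
```

```bash
python3 -m crank '-0.3 -1.3 1 0.1 -0.1 0 0; 0 0 2 0 0 0 0; 0 0 1.5 0 0 0 0; 0 0 0 0 0 0 0'; python3 d.py .5123 -.24 .225 -12.9;python3 -m crank '0 0 1.5 0 0 0 0; 0 0 1.5 0 0 0 0; 0 0 0 0 0 0 0'; python3 d.py .5123 -.24 .225 -12.9
```

```text
time: 15.8
eef_pos: [0.5126, -0.2405, 0.2316]
tool_rot: [0.0, 0.112, 0.994, -0.001]
force: [-0.7, -0.3, -5.5]
grip_width: 0.0199
t 15.8 p [ 0.5126 -0.2405  0.2316] F [-0.65 -0.3  -5.49] M [ 0.07  0.01 -0.01] g 0.0199
yaw -12.83 toolz [ 1.0e-04 -1.1e-03 -1.0e+00]
shift mm [0.4 0.4 6.6] turn deg [-0.06  0.02  0.07]
time: 16.1
eef_pos: [0.5128, -0.2406, 0.2289]
tool_rot: [0.0, 0.112, 0.994, -0.001]
force: [-0.4, -0.2, -7.0]
grip_width: 0.0196
t 16.1 p [ 0.5128 -0.2406  0.2289] F [-0.43 -0.24 -7.05] M [-0.01 -0.   -0.08] g 0.0196
yaw -12.83 toolz [ 8.0e-04 -1.5e-03 -1.0e+00]
shift mm [0.6 0.5 3.9] turn deg [-0.07  0.07  0.07]
```

```bash
for i in 1 2 ; do python3 -m crank '0 0 1.5 0 0 0 0; 0 0 0 0 0 0 0'|grep -E 'eef|force'; done; python3 -m crank '0 0 1.5 0 0 0 0; 0 0 0 0 0 0 0'; python3 d.py .5123 -.24 .225 -12.9
```

```text
eef_pos: [0.5128, -0.2406, 0.2273]
force: [0.0, -0.4, -6.4]
eef_pos: [0.513, -0.2407, 0.226]
force: [-0.9, 0.2, -6.5]
time: 16.7
eef_pos: [0.5137, -0.2411, 0.226]
tool_rot: [0.002, 0.112, 0.994, -0.001]
force: [-0.6, 0.6, -6.3]
grip_width: 0.0196
t 16.7 p [ 0.5137 -0.2411  0.226 ] F [-0.58  0.57 -6.35] M [-0.03 -0.03  0.08] g 0.0196
yaw -12.82 toolz [ 0.0037 -0.0033 -1.    ]
shift mm [1.6 0.8 1. ] turn deg [-0.14  0.25  0.08]
```

```bash
python3 -m crank '1 0.8 2 -0.1 0.25 0 0; 0 0 0 0 0 0 0'; python3 d.py .5123 -.24 .225 -12.9; python3 -m crank '0 0 2 0 0 0 0; 0 0 0 0 0 0 0'; python3 d.py .5123 -.24 .225 -12.9
python3 - <<'E'
from lo import *
shot("st2",(335,170,435,270),(110,110,210,210),4,[],False)
E
```

```text
time: 16.9
eef_pos: [0.5135, -0.2405, 0.2254]
tool_rot: [0.001, 0.112, 0.994, -0.001]
force: [-0.9, 0.3, -2.6]
grip_width: 0.0195
t 16.9 p [ 0.5135 -0.2405  0.2254] F [-0.86  0.26 -2.6 ] M [ 0.04 -0.03  0.01] g 0.0195
yaw -12.83 toolz [ 0.0018 -0.0019 -1.    ]
shift mm [1.3 0.3 0.4] turn deg [-0.09  0.13  0.07]
time: 17.1
eef_pos: [0.5141, -0.2408, 0.2245]
tool_rot: [0.002, 0.112, 0.994, -0.001]
force: [0.2, 0.3, -2.1]
grip_width: 0.0191
t 17.1 p [ 0.5141 -0.2408  0.2245] F [ 0.2   0.32 -2.12] M [ 0.01 -0.02 -0.03] g 0.0191
yaw -12.82 toolz [ 0.0036 -0.0031 -1.    ]
shift mm [ 1.9  0.4 -0.5] turn deg [-0.13  0.24  0.08]
```

View pics/st2.png

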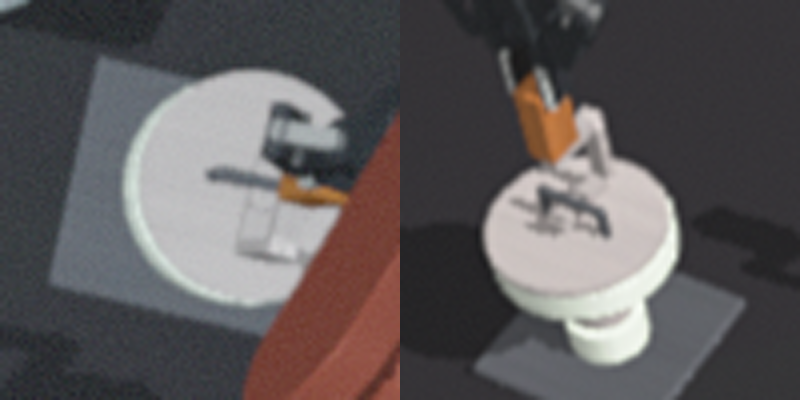

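```bash
python3 -m crank '1 0.4 2.5 -0.1 0.2 0 0; 0 0 2 0 0 0 0; 0 0 1.5 0 0 0 0; 0 0 0 0 0 0 0'; python3 d.py .5128 -.2405 .2175 -12.9
```

```text
time: 17.6
eef_pos: [0.5133, -0.2403, 0.2184]
tool_rot: [0.0, 0.112, 0.994, -0.0]
force: [-0.9, 0.4, -2.3]
grip_width: 0.0195
t 17.6 p [ 0.5133 -0.2403  0.2184] F [-0.9   0.39 -2.26] M [ 0.01 -0.05 -0.03] g 0.0195
yaw -12.83 toolz [ 8.e-04 -7.e-04 -1.e+00]
shift mm [ 0.4 -0.3  0.9] turn deg [-0.03  0.05  0.07]
```

```bash
python3 -m crank '3 -0.3 0.9 0 0 0 0; 5 0 0 0 0 0 0; 0 0 0 0 0 0 0'; python3 d.py .5128 -.2405 .2175 -12.9;python3 -m crank '4 0 0 0 0 0 0; 5 0 0 0 0 0 0; 0 0 0 0 0 0 0'; python3 d.py .5128 -.2405 .2175 -12.9
```

```text
time: 17.9
eef_pos: [0.5046, -0.2386, 0.2171]
tool_rot: [0.0, 0.112, 0.994, -0.0]
force: [-0.2, -0.6, -2.3]
grip_width: 0.0195
t 17.9 p [ 0.5046 -0.2386  0.2171] F [-0.15 -0.58 -2.26] M [-0.   -0.09  0.01] g 0.0195
yaw -12.82 toolz [ 2.e-04 -4.e-04 -1.e+00]
shift mm [-8.4 -0.  -0.4] turn deg [-0.02  0.02  0.08]
time: 18.2
eef_pos: [0.4949, -0.2365, 0.2173]
tool_rot: [0.0, 0.112, 0.994, -0.0]
force: [0.2, -0.6, -2.6]
grip_width: 0.0199
t 18.2 p [ 0.4949 -0.2365  0.2173] F [ 0.2  -0.56 -2.58] M [-0.03 -0.   -0.01] g 0.0199
yaw -12.83 toolz [ 5.e-04 -6.e-04 -1.e+00]
shift mm [-18.3   0.   -0.2] turn deg [-0.03  0.03  0.07]
```

```bash
python3 -m crank '6 0 0 0 0 0 0; 8 0 0 0 0 0 0; 0 0 0 0 0 0 0'; python3 d.py .5128 -.2405 .2175 -12.9;python3 -m crank '9 0 -1 0 0 0 0; 15 0 0 0 0 0 0; 18 0 0 0 0 0 0; 18 0 0 0 0 0 0; 8 0 0 0 0 0 0; 0 0 0 0 0 0 0'; python3 d.py .5128 -.2405 .2175 -12.9
python3 - <<'E'
from lo import *
shot("st3",(335,170,435,270),(110,110,210,210),4,[],False)
E
```

```text
time: 18.5
eef_pos: [0.48, -0.2331, 0.2175]
tool_rot: [0.0, 0.112, 0.994, -0.0]
force: [0.4, 0.8, -2.3]
grip_width: 0.0195
t 18.5 p [ 0.48   -0.2331  0.2175] F [ 0.38  0.77 -2.29] M [-0.05 -0.03  0.01] g 0.0195
yaw -12.83 toolz [ 6.e-04 -8.e-04 -1.e+00]
shift mm [-33.6   0.    0. ] turn deg [-0.04  0.04  0.07]
time: 19.1
eef_pos: [0.4097, -0.217, 0.2189]
tool_rot: [0.001, 0.112, 0.994, -0.001]
force: [-0.5, 0.7, -1.3]
grip_width: 0.0194
t 19.1 p [ 0.4097 -0.217   0.2189] F [-0.47  0.7  -1.28] M [-0.01 -0.05 -0.  ] g 0.0194
yaw -12.82 toolz [ 0.0012 -0.0014 -1.    ]
shift mm [-1.058e+02 -1.000e-01  1.500e+00] turn deg [-0.07  0.08  0.08]
```

View pics/st3.png

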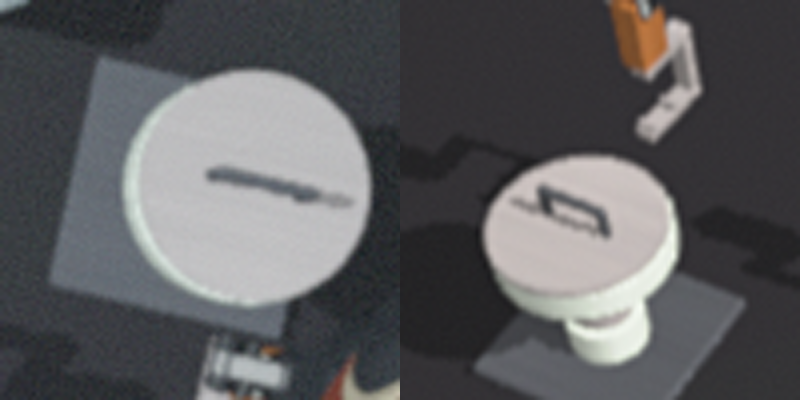

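```bash
python3 -m crank '0 0 -10 0 0 0 0; 0 0 -18 0 0 0 0; 0 8 -8 0 0 1 0; 0 20 0 0 0 1 0; 0 25 0 0 0 1 0; -3 30 0 0 0 1 0; -5 30 0 0 0 0 0;-5 30 0 0 0 0 0; -8 30 0 0 0 0 0; -10 25 0 0 0 0 0; -10 15 0 0 0 0 0; -6 8 0 0 0 0 0;0 0 0 0 0 0 0'; python3 d.py .5169 .0396 .22 -16.9
```

```text
time: 20.5
eef_pos: [0.5298, -0.012, 0.2671]
tool_rot: [0.006, 0.147, 0.989, -0.001]
force: [-0.8, -0.7, -2.5]
grip_width: 0.0196
t 20.5 p [ 0.5298 -0.012   0.2671] F [-0.79 -0.74 -2.52] M [-0.04 -0.01 -0.05] g 0.0196
yaw -16.88 toolz [ 0.0108 -0.0043 -0.9999]
shift mm [27.8 45.7 46.8] turn deg [-0.06  0.67  0.02]
```

```bash
python3 -m crank '6 10 5 0 0.5 0 0; 10 18 10 0 0.1 0 0; 8 12 10 0 0 0 0; 4 5 10 0 0 0 0; 0 0 5 0 0 0 0; 0 0 0 0 0 0 0'; python3 d.py .5169 .0396 .14 -16.9
```

```text
time: 21.1
eef_pos: [0.5137, 0.0395, 0.2241]
tool_rot: [-0.001, 0.149, 0.989, -0.001]
force: [0.1, 0.0, -2.0]
grip_width: 0.0197
t 21.1 p [0.5137 0.0395 0.2241] F [ 0.08  0.   -2.02] M [-0.02 -0.02  0.01] g 0.0197
yaw -17.1 toolz [-0.0021 -0.0024 -1.    ]
shift mm [-3.1  1.3 84.1] turn deg [-0.17 -0.08 -0.2 ]
```

```bash
python3 -m crank '-3 1 15 -0.1 0 -0.2 0; 0 0 25 0 0 0 0; 0 0 25 0 0 0 0; 0 0 15 0 0 0 0; 0 0 5 0 0 0 0; 0 0 0 0 0 0 0'; python3 d.py .5169 .0396 .125 -16.9
```

```text
time: 21.7
eef_pos: [0.5187, 0.0363, 0.1343]
tool_rot: [0.001, 0.149, 0.989, -0.001]
force: [-1.1, -0.4, -2.0]
grip_width: 0.0194
t 21.7 p [0.5187 0.0363 0.1343] F [-1.05 -0.39 -2.02] M [-0.04 -0.02  0.01] g 0.0194
yaw -17.09 toolz [ 0.0015 -0.0019 -1.    ]
shift mm [2.7 2.7 9.3] turn deg [-0.08  0.11 -0.19]
```

```bash
python3 -m crank '2.7 2.7 5 -0.1 0.1 -0.2 0; 0 0 3 0 0 0 0; 0 0 0 0 0 0 0'; python3 d.py .5169 .0396 .125 -16.9
python3 - <<'E'
from lo import *
from ov import hold
shot("rt1",(225,180,305,260),(210,150,290,230),5,hold()[:2],True)
E
```

```text
time: 22.0
eef_pos: [0.5183, 0.0394, 0.1276]
tool_rot: [0.002, 0.147, 0.989, 0.0]
force: [-0.4, 0.0, -1.5]
grip_width: 0.0201
t 22.0 p [0.5183 0.0394 0.1276] F [-0.35  0.04 -1.52] M [-0.03 -0.01 -0.08] g 0.0201
yaw -16.91 toolz [ 3.6e-03  2.0e-04 -1.0e+00]
shift mm [ 1.4 -0.2  2.6] turn deg [ 0.07  0.19 -0.01]
```

View pics/rt1.png

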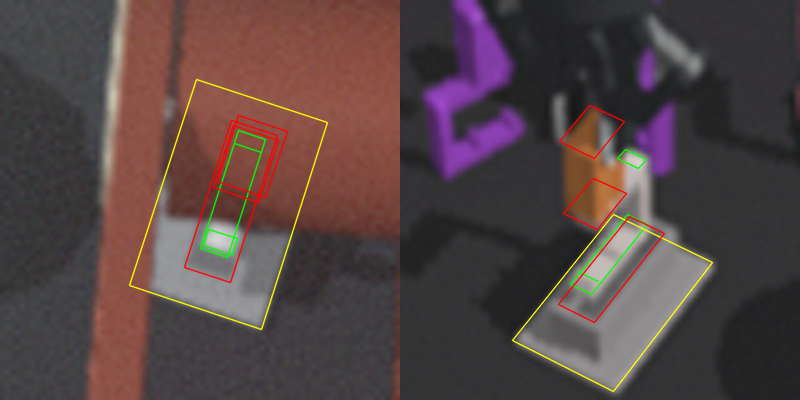

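```bash
python3 -m crank '1.4 0 3 0 0.2 0 0; 0 0 5 0 0 0 0; 0 0 5 0 0 0 0; 0 0 0 0 0 0 0'; python3 d.py .5169 .0396 .087 -16.9; python3 -m crank '0 0 5 0 0 0 0; 0 0 5 0 0 0 0; 0 0 0 0 0 0 0'; python3 d.py .5169 .0396 .087 -16.9
```

```text
time: 22.5
eef_pos: [0.5179, 0.0399, 0.1153]
tool_rot: [0.001, 0.147, 0.989, 0.001]
force: [-0.2, -0.5, -2.2]
grip_width: 0.0195
t 22.5 p [0.5179 0.0399 0.1153] F [-0.17 -0.55 -2.24] M [-0.01 -0.05  0.02] g 0.0195
yaw -16.9 toolz [ 0.003   0.0011 -1.    ]
shift mm [ 1.  -0.7 28.3] turn deg [0.11 0.14 0.  ]
time: 22.8
eef_pos: [0.5177, 0.0399, 0.104]
tool_rot: [0.001, 0.147, 0.989, 0.001]
force: [-0.3, -0.0, -3.3]
grip_width: 0.0194
t 22.8 p [0.5177 0.0399 0.104 ] F [-0.34 -0.02 -3.25] M [ 0.05 -0.06 -0.08] g 0.0194
yaw -16.9 toolz [ 0.0023  0.0011 -1.    ]
shift mm [ 0.7 -0.5 17. ] turn deg [ 0.1   0.11 -0.  ]
```

```bash
python3 -m crank '0.7 -0.5 5 0.1 0.1 0 0; 0 0 5 0 0 0 0; 0 0 3 0 0 0 0; 0 0 0 0 0 0 0'; python3 d.py .5169 .0396 .087 -16.9; python3 -m crank '0 0 1.5 0 0 0 0;  0 0 0 0 0 0 0'; python3 d.py .5169 .0396 .087 -16.9;python3 -m crank '0 0 1.5 0 0 0 0;  0 0 0 0 0 0 0'; python3 d.py .5169 .0396 .087 -16.9
```

```text
time: 23.2
eef_pos: [0.5167, 0.0396, 0.0895]
tool_rot: [-0.0, 0.147, 0.989, -0.0]
force: [-0.8, -0.2, -2.5]
grip_width: 0.0193
t 23.2 p [0.5167 0.0396 0.0895] F [-0.84 -0.22 -2.53] M [-0.06 -0.07 -0.03] g 0.0193
yaw -16.9 toolz [-5.e-04 -1.e-04 -1.e+00]
shift mm [-0.2  0.   2.5] turn deg [-0.01 -0.03  0.  ]
time: 23.4
eef_pos: [0.5168, 0.0396, 0.0879]
tool_rot: [-0.0, 0.147, 0.989, -0.0]
force: [0.3, 0.1, -2.1]
grip_width: 0.0198
t 23.4 p [0.5168 0.0396 0.0879] F [ 0.32  0.11 -2.11] M [ 0.05 -0.03  0.04] g 0.0198
yaw -16.9 toolz [-5.e-04 -1.e-04 -1.e+00]
shift mm [-0.1  0.   0.9] turn deg [-0.01 -0.03 -0.  ]
time: 23.6
eef_pos: [0.5175, 0.0395, 0.0872]
tool_rot: [0.001, 0.147, 0.989, -0.0]
force: [0.3, -0.1, -2.5]
grip_width: 0.0194
t 23.6 p [0.5175 0.0395 0.0872] F [ 0.31 -0.15 -2.47] M [-0.06 -0.02  0.  ] g 0.0194
yaw -16.9 toolz [ 1.2e-03 -3.0e-04 -1.0e+00]
shift mm [ 0.6 -0.1  0.2] turn deg [ 0.01  0.07 -0.  ]
```

```bash
python3 -m crank '0.4 0 1 0 0.1 0 0;  0 0 0 0 0 0 0'; python3 d.py .5169 .0396 .087 -16.9;python3 -m crank '0 0 1 0 0 0 0;  0 0 0 0 0 0 0'; python3 d.py .5169 .0396 .087 -16.9
```

```text
time: 23.8
eef_pos: [0.5178, 0.0395, 0.0871]
tool_rot: [0.001, 0.147, 0.989, 0.0]
force: [0.2, -0.6, -2.2]
grip_width: 0.0193
t 23.8 p [0.5178 0.0395 0.0871] F [ 0.16 -0.6  -2.15] M [ 0.03 -0.01 -0.04] g 0.0193
yaw -16.9 toolz [ 0.0011  0.     -1.    ]
shift mm [ 0.9 -0.2  0.1] turn deg [ 0.02  0.06 -0.  ]
time: 24.0
eef_pos: [0.5184, 0.0394, 0.087]
tool_rot: [0.001, 0.147, 0.989, 0.0]
force: [-0.8, -1.0, -2.3]
grip_width: 0.0196
t 24.0 p [0.5184 0.0394 0.087 ] F [-0.79 -0.95 -2.29] M [-0.03  0.11  0.1 ] g 0.0196
yaw -16.9 toolz [ 2.3e-03 -2.0e-04 -1.0e+00]
shift mm [ 1.5 -0.3 -0. ] turn deg [0.03 0.13 0.  ]
```

```bash
python3 -m crank '1.2 0 2 0 0.15 0 0;  0 0 0 0 0 0 0'; python3 d.py .5169 .0396 .087 -16.9
```

```text
time: 24.2
eef_pos: [0.519, 0.0395, 0.0872]
tool_rot: [0.002, 0.147, 0.989, 0.0]
force: [0.6, 0.8, -2.4]
grip_width: 0.0196
t 24.2 p [0.519  0.0395 0.0872] F [ 0.64  0.81 -2.44] M [ 0.04 -0.01 -0.05] g 0.0196
yaw -16.9 toolz [ 3.7e-03 -2.0e-04 -1.0e+00]
shift mm [ 2.  -0.5  0.2] turn deg [0.05 0.2  0.  ]
```

```bash
python3 -m crank '2 0 3 0 0.2 0 0;  0 0 0 0 0 0 0'; python3 d.py .5169 .0396 .087 -16.9
```

```text
time: 24.4
eef_pos: [0.52, 0.0395, 0.0873]
tool_rot: [0.004, 0.147, 0.989, 0.0]
force: [0.7, 0.2, -2.0]
grip_width: 0.0195
t 24.4 p [0.52   0.0395 0.0873] F [ 0.7   0.21 -1.95] M [ 0.03 -0.02  0.03] g 0.0195
yaw -16.9 toolz [ 7.1e-03 -4.0e-04 -1.0e+00]
shift mm [ 3.  -0.8  0.2] turn deg [0.1  0.39 0.01]
```

```bash
python3 -m crank '2 -0.5 0 0.1 0.4 0 0; 1 0 1 0 0.1 0 0; 0 0 0 0 0 0 0'; python3 d.py .5169 .0396 .087 -16.9
```

```text
time: 24.7
eef_pos: [0.5176, 0.0398, 0.0869]
tool_rot: [-0.0, 0.147, 0.989, 0.0]
force: [0.0, -0.2, -0.3]
grip_width: 0.0196
t 24.7 p [0.5176 0.0398 0.0869] F [ 0.04 -0.17 -0.33] M [-0.02 -0.07 -0.02] g 0.0196
yaw -16.89 toolz [-5.e-04  2.e-04 -1.e+00]
shift mm [ 0.6 -0.4 -0.1] turn deg [ 0.   -0.03  0.01]
```

```bash
python3 -m crank '0 0 0 0 0 0 40; 0 0 0 0 0 0 70; 0 0 0 0 0 0 100; 0 0 0 0 0 0 100; 0 0 0 0 0 0 100; 0 0 0 0 0 0 100'; python3 d.py .5169 .0396 .087 -16.9
python3 - <<'E'
from lo import *
shot("rl",(225,180,305,260),(210,150,290,230),5,[],False)
E
```

```text
time: 25.3
eef_pos: [0.5154, 0.0403, 0.0844]
tool_rot: [-0.003, 0.147, 0.989, 0.0]
force: [-0.2, 0.1, -0.2]
grip_width: 0.0853
t 25.3 p [0.5154 0.0403 0.0844] F [-0.16  0.15 -0.22] M [-0.06 -0.03  0.05] g 0.0853
yaw -16.89 toolz [-0.0055  0.0012 -1.    ]
shift mm [-1.6 -0.2 -2.6] turn deg [-0.03 -0.32  0.01]
```

View pics/rl.png

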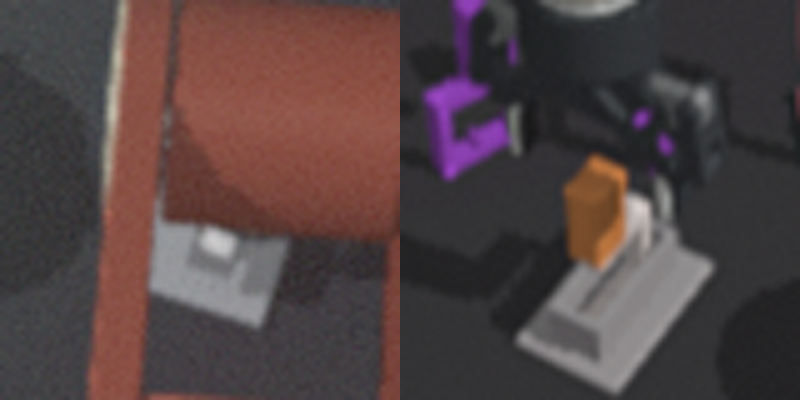

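Released, lifter standing upright in its pocket (handle at scene ≈(330,192)). Retreat straight up and away.

```bash
python3 -m crank '0 0 -15 0 -0.3 0 100; 0 0 -25 0 0 0 100; 0 0 -35 0 0 0 100; 0 0 -35 0 0 0 100; 0 0 -30 0 0 0 100; 0 0 -10 0 0 0 100; 20 30 0 0 0 0 100; 30 35 0 0 0 0 100; 30 35 0 0 0 0 100; 30 35 0 0 0 0 100; 15 15 0 0 0 0 100; 0 0 0 0 0 0 100; 0 0 0 0 0 0 100'; python3 d.py
python3 - <<'E'
from lo import *
from ov import hold,stand
shot("fin",(0,0,512,384),(0,0,512,384),1,[],False)
t,_=pickle.load(open("fin_top.pkl","rb"));s,_=pickle.load(open("fin_scene.pkl","rb"))
over(t,"_a.png",(235,185,305,255),5,hold());over(s,"_b.png",(220,170,290,240),5,hold())
cv2.imwrite("pics/fin_h.png",np.hstack([cv2.imread("pics/_a.png"),cv2.imread("pics/_b.png")]))
S=(.5123,-.24);pl=[(circ(*S,.133,.065),(0,255,0)),(circ(*S,.127,.066),(0,0,255))]
over(t,"_a.png",(345,180,435,270),4,pl);over(s,"_b.png",(115,135,205,225),4,pl)
cv2.imwrite("pics/fin_s.png",np.hstack([cv2.imread("pics/_a.png"),cv2.imread("pics/_b.png")]))
over(t,"fin_t.png",(0,0,512,384),1,[]); over(s,"fin_sc.png",(0,0,512,384),1,[])
E
```

```text
time: 26.7
eef_pos: [0.4363, 0.2252, 0.2453]
tool_rot: [0.003, 0.149, 0.989, -0.0]
force: [0.1, -0.4, -0.6]
grip_width: 0.0855
t 26.7 p [0.4363 0.2252 0.2453] F [ 0.09 -0.41 -0.6 ] M [ 0.02 -0.06 -0.04] g 0.0855
yaw -17.08 toolz [ 0.0051 -0.001  -1.    ]
```

View pics/fin_h.png

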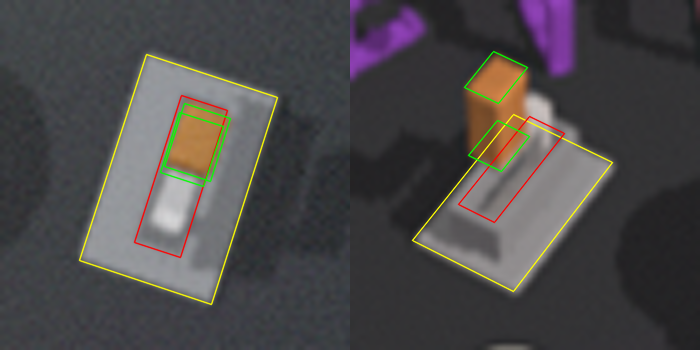

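View pics/fin_s.png

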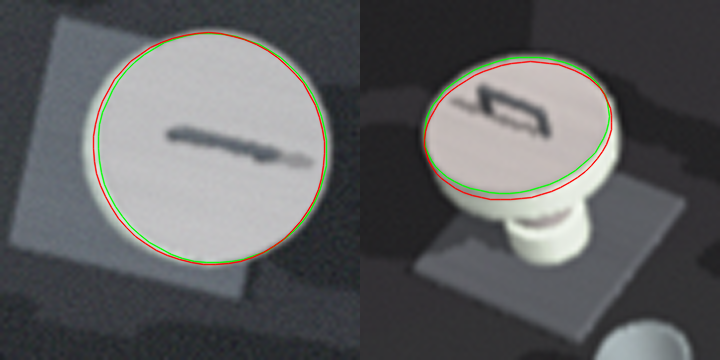

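View pics/fin_t.png

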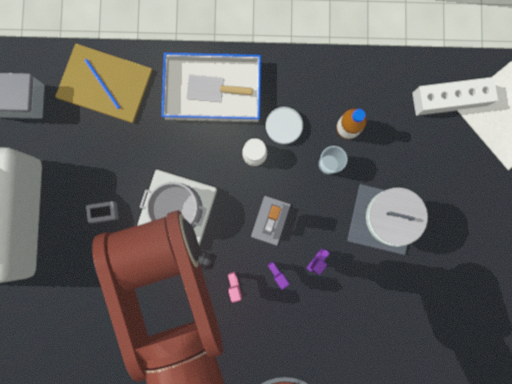

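View pics/fin_sc.png

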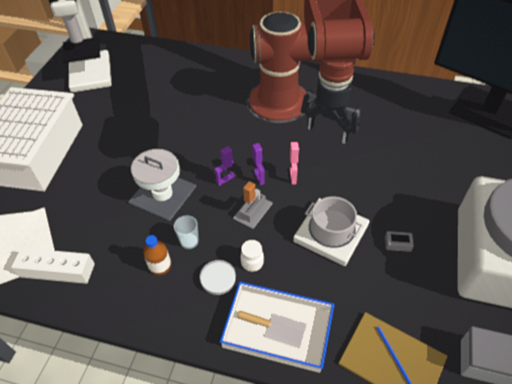

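The lid (top ≈(397,217)) sits concentric and flat in the cradle. The lifter (top ≈(273,213)) is back where it started, and the bystanders haven't moved. Handing in.

```bash
python3 -c "
from cell import robot; print(robot.sign_off())"
```

```text
the job is handed in; nothing more can be done
None
```

I moved the lid from the pot to the cooling stand and put the lifter back in its holder, then handed the job in at about 27 s of the 72 s allowed. The hand-in gave no verdict.

- **Hooking and carrying:** I took the lifter from its holder, hooked it under the middle of the loop and lifted. The lid weighs about 4 N. It looked level in the pictures.
- **Setting down:** I lowered the lid in small steps until the wrist force fell from about 6.5 N to 2.3 N, which is the lifter alone. That put the rim at about 127 mm, the same as the camera estimate. The lifter then came out from under the bar with no measurable pull.
- **Returning the lifter:** It went down into the pocket until the floor took its weight, and I released it there.

**Last checks:**
- **Lid:** It looks flat and centred in the cradle to about 1–2 mm in both cameras.
- **Lifter:** It stands upright where it was at the start.
- **Bystanders:** They look unmoved by eye.
- **Gripper:** It is open and clear of everything.

**Disagreements:**
- **Cameras:** The two cameras differed by about 2–4 mm sideways, so I used values in between.
- **Stalled steps:** Some 1–3 mm downward steps just above the holder floor did not lower the tool but pushed it up to 3 mm forward. I corrected that before letting go.

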